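Snug the recessed nut of a bearing housing

TASK

The nut at the bottom of the bearing housing's deep bore is slack. With the wide-socket extension from the wooden rack, pressing only lightly while you feel for the flats, get the socket fully home on the nut and turn it clockwise until it comes up firmly against its stop, without overtightening. Then ease off, draw the extension out without loosening the nut and set it gently back upright in a free well of the rack, leaving everything else alone.

Things in the scene. Friction and masses are not known exactly. Their poses are not given: they have to be found in the camera images.
- housing: Grey cast bearing housing bolted to the bench: 130 x 130 x 15 mm foot, upright round barrel 100 mm in outside diameter, top 100 mm above the origin. A straight round bore, 62 mm wide, runs down its middle from the top to a washer 18 mm above the origin, on which the nut stands, centred. Origin: centre of the foot's underside, on the bore axis; z up.
- nut_top (a point): Point of the housing on the bore axis, 34 mm above its origin: top of the flats of the steel hexagon nut, 36 mm across flats, flats 16 mm high (down to the washer). Above: a cone from 35 to 24 mm wide, 10 mm high, and a 20 mm stud end 2 mm more. Which way the flats point differs every time; no reading (nor this point's yaw) tells it: feel for it, or look down the bore.
- nut (a joint): How far the nut is screwed down, rad, 0 to 1.0; grows clockwise as seen from above; 1.0 is the stop, where it is tight. Starts between 0 and 0.35. Running it takes about 0.2 N m; it stays where it is left. Turning the socket anticlockwise under load loosens it again.
- seat (a joint): Elastic wind-up of the stud and washer under the nut, rad: the torque on the nut at 5 N m per rad, positive clockwise from above. 0 unloaded, about 0.04 while the nut runs, rising once it is at its stop. Firm is 0.10 (0.5 N m) or more; over 0.32 (1.6 N m) is overtightened. When the torque is eased it springs back by that angle, nut with it, without loosening.
- extension: The wide-socket extension, to be used: bright steel, 160 mm tall, 0.35 to 0.65 kg, upright in one of the rack's wells. Origin: centre of the socket's mouth at its bottom; z up the shaft. Socket 54 mm wide, 42 mm tall, with a hexagonal recess 38.4 mm across flats, 30 mm deep. Fully home on the nut its origin is 18 mm above the housing's; on unmatched flats it stops at 34 mm.
- extension_grip (a point): Centre of the extension's grip bar, on its axis 146 mm above its origin. The bar is 50 mm along x, 16 mm across y (grip it across this) and 28 mm tall (132 to 160 mm up); the shaft below it is 16 to 18 mm wide. On the nut the socket has about 0.11 rad of free play either way, and fits in six ways, every 60 degrees.
- slim_extension: The other extension in the rack, not to be used: 112 mm tall (top 126 mm above the bench), a like grip bar, its socket only 30 mm in diameter. Origin: centre of its bottom. Leave it standing.
- rack: Varnished wooden rack fixed to the bench, 86 x 216 x 40 mm (x, y, z), with two round wells side by side along its y. Origin: centre of the underside.
- rack_hole0 (a point): Centre of the mouth of one well, 40 mm above the bench: 63 mm diameter, 26 mm deep, floor 14 mm above the bench. An extension standing in a well has its origin at that floor, within 5 mm of the well's axis. The extensions may be in either well.
- rack_hole1 (a point): The same for the other well, 130 mm from the first.
- loose_nut: Loose hexagon nut lying on the bench between housing and rack, 36 mm across flats, 18 mm tall. Origin: centre of its underside. Leave alone.
- bolt: Dark steel bolt standing on its 30 mm hexagon head, 78 mm tall. Origin: centre of its underside. Leave alone.
- spanner: Open-ended spanner, 200 mm, lying flat beyond the housing or rack. Origin: centre of its underside. Leave alone.
Mind the look-alikes: they are no part of the job. Leave any purple or red look-alike of the extension alone.

How it is judged:
By the outcome, as a careful person would: the job done as asked, in the order asked, and still so for the second after the job is handed in, with the robot touching nothing.
It also fails if it takes over 72 s, if anything falls off the work surface, if the arm or the gripper's body presses on something with over 40 N, if the wrist force passes 120 N, or if a joint passes its speed limit or range.

ROBOT

A 7-joint arm with a two-finger parallel gripper is mounted at the origin on the work surface. World frame = base frame: x ahead of the robot, y to its left, z up, the work surface at z = 0. Lengths are in m, angles in rad, forces in N, time in s.
With the tool pointing down it reaches from about 0.4 to 0.85 m from the base axis. Payload 4.5 kg.
Tool frame: the origin (TCP) lies at the very end of the fingers, on their centre line; the grasp point (between the pads) lies 19 mm behind it; z points along the fingers, x is the direction in which the jaws open and shut, and the axes are right-handed (so a half turn about z gives the same grasp; the last joint's range is limited). The gripper opens to 88 mm and grips with 3 to 60 N. Pads are 18 mm wide; open, the fingers measure 123 mm over their backs; the gripper's body (75 mm by 187 mm) begins 45 mm behind the grasp point.
Start: joints at [1.217, 0.689, -0.195, 1.565, 0.157, 0.902, -0.215], TCP at [0.236, -0.579, 0.239] pointing down, gripper open.
Joint ranges: [-3.01, 3.01], [-0.46, 2.08], [-1.47, 1.51], [0.13, 2.56], [-1, 4.14], [0.04, 2.09], [-2.66, 2.66]. Speed limits (rad/s): [2.57, 2.57, 3.14, 3.14, 3.14, 3.14, 3.14].

INTERFACE

Orientations are given as a unit quaternion [x, y, z, w].
In Python, from plant import * gives the robot as it stands.
- The arm moves only by the tool apply_moves, never from a script. Its argument "series" is a list of rows, each an object of numbers: "x", "y", "z": the shift along the tool's x, y, z in units of 80 cm (1.0 is 80 cm); "wx", "wy", "wz": the turn, a rotation vector about the tool's x, y, z in units of pi rad (1.0 is pi rad); "fingers": the opening, from -1 (shut) to 1 (fully open), so that 0 is half open. In form: [{"x": .., "y": .., "z": .., "wx": .., "wy": .., "wz": .., "fingers": ..}, ...]. A call has 1 to 8 rows; each row shifts and turns the pose as measured when the row begins, along the tool's axes as they then stand; what a row does not reach is not made up. A row lasts 1/8 s, in which the tool goes at most 62.5 mm and 10.7 degrees, less where a joint would pass 70% of its speed; a pose out of reach is approached as far as the arm can. A call with a number of a shift or a turn outside -1 to 1 is refused whole. A call with a gripper value outside its range is refused whole. The fingers move at their own pace and stop on an object; "force" is the grip in N (left out, the last holds). Time passes only in rows, so rows that do not move let the fingers close. It gives the time, the measured TCP pose, the force and the opening at its end, in the units of the state.
- get_state(): the state, without advancing time (a new reading comes with each control period).
- snapshot(name): name is "scene" or "top"; returns (picture, depth): 384x512x3 uint8, red, green, blue; 384x512 float32, m along the optical axis (not along the pixel's ray), 0 where there is no reading.
- camera_model(name): a dict with "camera_matrix" (3x3 intrinsics, pixels), "dist_coeffs" ([k1, k2, p1, p2, k3] as OpenCV has them; the pictures are not rectified), "world_from_camera" (4x4, takes a point from camera to world coordinates). Camera axes: x right, y up, looking along -z (the intrinsics and any distortion apply to the point x, -y, -z); pixel columns grow to the right and rows downward; lengths in m; the calibration is good to about 2 mm. A picture is of the moment at which its call begins. camera_model takes no time and is no camera call.
- finish_job(): hands the job in, once; it reports no verdict.
The state is a dict: "clock": time; "q": joint angles; "qd": joint speeds; "joint_torque": joint torques, N m; "tool_pos": TCP position; "eef_rot": TCP orientation; "contact_force": force on the tool from outside, world axes, zero at the start; "moment": the same for the moment, N m; "opening": opening from 0.0 (shut) to 1.0 (fully open).
Only numpy, scipy, OpenCV 4.12 (cv2) and the standard library are available. Lean on these libraries where they do the work, as an engineer would, in place of code of your own. Each camera call takes 0.05 s, during which the arm holds its last target. There are 200 camera calls.

## Working session

There is one attempt and no reset: what is moved stays moved. The work goes in short steps, Python scripts to look and compute and a tool call to move; the robot and the scene stay as the last step left them, time stands still between calls to the robot, and variables do not carry over. Pictures are saved under pics/ and viewed, about 8 in all and at most 12, crops included, and the job is handed in when it is done.

Besides the shell and the picture viewer there is one more tool, called by a JSON object that holds its "fn" and its "kwargs", one argument or row to a line. apply_moves: Moves the arm, as the interface text tells. Its arguments: {"type":"object","properties":{"series":{"type":"array","items":{"type":"object","properties":{"x":{"type":"number"},"y":{"type":"number"},"z":{"type":"number"},"wx":{"type":"number"},"wy":{"type":"number"},"wz":{"type":"number"},"fingers":{"type":"number"}}}},"force":{"type":"number"}},"required":["series"]}

```bash
ls; mkdir -p pics; cat > h.py <<'E'
from plant import *
import numpy as np, cv2
def cam(n):
    m=camera_model(n); return np.array(m["camera_matrix"]),np.array(m["dist_coeffs"]),np.array(m["world_from_camera"])
def ray(n,uv):
    K,D,T=cam(n); p=cv2.undistortPoints(np.array(uv,float).reshape(-1,1,2),K,D).reshape(-1,2)
    d=np.c_[p[:,0],-p[:,1],-np.ones(len(p))]@T[:3,:3].T
    return T[:3,3],d
def plane(n,uv,z):
    o,d=ray(n,uv); return o+d*((z-o[2])/d[:,2])[:,None]
def deproj(n,dep):
    h,w=dep.shape; uv=np.stack(np.meshgrid(np.arange(w),np.arange(h)),-1).reshape(-1,2)
    o,d=ray(n,uv); return (o+d*dep.reshape(-1,1)).reshape(h,w,3)
def proj(n,P):
    K,D,T=cam(n); P=np.atleast_2d(P); c=(P-T[:3,3])@T[:3,:3]; c=c*[1,-1,-1]
    return cv2.projectPoints(c,np.zeros(3),np.zeros(3),K,D)[0].reshape(-1,2)
E
python3 - <<'E'
from h import *
s=get_state(); print(s)
for n in("scene","top"):
    p,d=snapshot(n); cv2.imwrite(f"pics/{n}0.png",p[:,:,::-1]); np.save(f"pics/{n}0.npy",d); print(n,cam(n)[2].round(3).tolist(),cam(n)[0].tolist())
E
```

```text
pics
{'clock': 0.0, 'q': array([ 1.2168345 ,  0.68999192, -0.19451637,  1.56635012,  0.15731914,
        0.90248492, -0.21508843]), 'qd': array([-0.00054048,  0.00053441,  0.00146023, -0.00024971,  0.00159051,
       -0.00049304,  0.00178376]), 'joint_torque': array([-1.52253713e-03, -5.27580464e+01, -1.26684833e+00, -1.53432852e+01,
       -5.25299914e-02,  6.56072560e-03,  1.45280005e-04]), 'tool_pos': array([ 0.23603508, -0.57803209,  0.23790352]), 'eef_rot': array([ 8.30126024e-01, -5.57575051e-01, -8.01775185e-04, -4.51510622e-04]), 'contact_force': array([-0.04235537,  0.51797407, -0.09829763]), 'moment': array([ 0.01534564, -0.00279756,  0.01920744]), 'opening': 0.9994348014507467}
scene [[0.49, -0.722, 0.489, 1.032], [0.872, 0.413, -0.264, -0.218], [-0.011, 0.555, 0.832, 0.931], [0.0, 0.0, 0.0, 1.0]] [[432.52591560127877, 0.0, 251.24856850310883], [0.0, 432.52591560127877, 189.8620390072238], [0.0, 0.0, 1.0]]
top [[-0.016, 0.996, -0.082, 0.447], [-1.0, -0.014, 0.021, 0.063], [0.02, 0.083, 0.996, 1.386], [0.0, 0.0, 0.0, 1.0]] [[451.79234087168663, 0.0, 257.03825620071837], [0.0, 451.79234087168663, 185.69620961312577], [0.0, 0.0, 1.0]]
```

View pics/scene0.png

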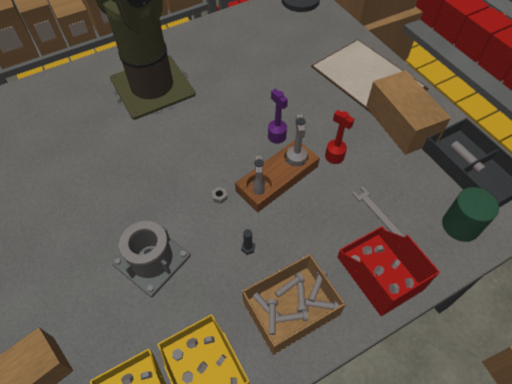

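View pics/top0.png

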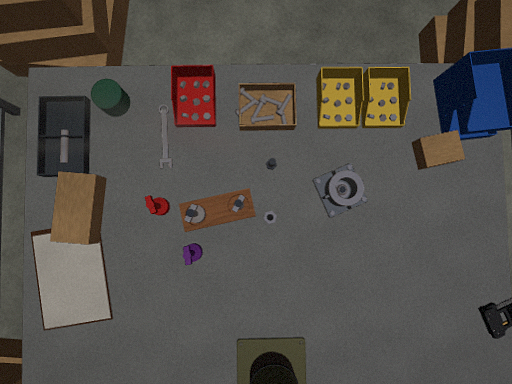

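Scene shows the robot at top left, the housing barrel at (148,245), the rack at (278,175). Extension candidates (scene px): grey wide socket in the rack (298,140), grey slim in the rack (259,175), purple (278,115), red (338,137). By the description I choose the grey wide one at (298,140) [top (195,213)]. I check it in a close crop.

```bash
python3 - <<'E'
from h import *
s=cv2.imread("pics/scene0.png"); t=cv2.imread("pics/top0.png")
a=cv2.resize(s[105:215,230:330],(400,440),interpolation=cv2.INTER_CUBIC)
b=cv2.resize(t[180:240,172:272],(400,240),interpolation=cv2.INTER_CUBIC)
c=cv2.resize(t[160:220,305:375],(400,343),interpolation=cv2.INTER_CUBIC)
o=np.zeros((590,800,3),np.uint8); o[:440,:400]=a; o[:240,400:]=b; o[243:586,400:]=c
o=cv2.convertScaleAbs(o,alpha=1.5); cv2.imwrite("pics/crop1.png",o)
d=np.load("pics/top0.npy"); P=deproj("top",d); 
ds=np.load("pics/scene0.npy"); S=deproj("scene",ds)
def rep(n,m,P):
    q=P[m]; print(n,len(q),q.mean(0).round(4), q.min(0).round(3),q.max(0).round(3), cv2.minAreaRect((q[:,:2]*1000).astype(np.float32)))
print("bench",np.median(P[250:300,250:400,2]),np.median(S[200:300,20:100,2]))
def box(s,u0,u1,v0,v1): m=np.zeros(s,bool); m[v0:v1,u0:u1]=1; return m
z=P[...,2]; B=lambda *a:box(z.shape,*a)
rep("wide grip top",B(172,225,190,235)&(z>.12)&(z<.19),P)
rep("slim grip top",B(225,262,185,222)&(z>.08)&(z<.15),P)
rep("rack",B(172,262,180,240)&(z>.033)&(z<.047),P)
rep("barrel",B(305,375,155,225)&(z>.09)&(z<.115),P)
rep("foot",B(305,375,155,225)&(z>.008)&(z<.022),P)
z=S[...,2]
rep("S wide",B(285,312,105,170)&(z>.15)&(z<.19),S)
rep("S rack",B(230,325,135,215)&(z>.033)&(z<.047),S)
rep("S barrel",B(110,180,215,280)&(z>.095)&(z<.112),S)
m=B(110,180,215,280)&(z>.09)&(z<.115)
p=S[m]; A=np.c_[p[:,:2],np.ones(len(p))]
print(np.median(p[:,2]))
E
```

```text
bench -8.98466175964785e-05 0.0009761675796018388
wide grip top 138 [0.4785 0.2154 0.1732] [0.456 0.2   0.131] [0.504 0.232 0.183] ((478.6136779785156, 215.79823303222656), (20.7048282623291, 49.82048416137695), 72.69710540771484)
slim grip top 114 [0.5043 0.089  0.127 ] [0.482 0.07  0.099] [0.529 0.107 0.134] ((504.4159851074219, 89.08760070800781), (20.612262725830078, 49.7359619140625), 52.748069763183594)
rack 1397 [0.4897 0.1536 0.0401] [0.427 0.042 0.033] [0.552 0.268 0.047] ((489.85919189453125, 154.304443359375), (86.08586120605469, 216.5129852294922), 11.806571960449219)
barrel 677 [ 0.5449 -0.2184  0.0999] [ 0.494 -0.269  0.09 ] [ 0.596 -0.167  0.108] ((545.2095947265625, -218.0251007080078), (102.12535858154297, 101.60884857177734), 89.44161224365234)
foot 713 [ 0.5386 -0.2043  0.0153] [ 0.45  -0.303  0.008] [ 0.644 -0.134  0.022] ((552.5792236328125, -214.25125122070312), (193.26223754882812, 164.61245727539062), 7.900017261505127)
S wide 190 [0.4833 0.2122 0.1716] [0.451 0.198 0.15 ] [0.503 0.232 0.183] ((478.1482849121094, 215.57473754882812), (20.992685317993164, 50.69261932373047), 58.210533142089844)
S rack 1695 [0.4952 0.1468 0.0407] [0.378 0.04  0.033] [0.552 0.268 0.047] ((462.3716735839844, 148.9468231201172), (141.697265625, 220.99729919433594), 12.156553268432617)
S barrel 1107 [ 0.5463 -0.2226  0.1012] [ 0.492 -0.273  0.095] [ 0.596 -0.171  0.106] ((544.1151123046875, -221.7301025390625), (101.9794692993164, 101.26620483398438), 17.960601806640625)
0.10118218222450104
```

View pics/crop1.png

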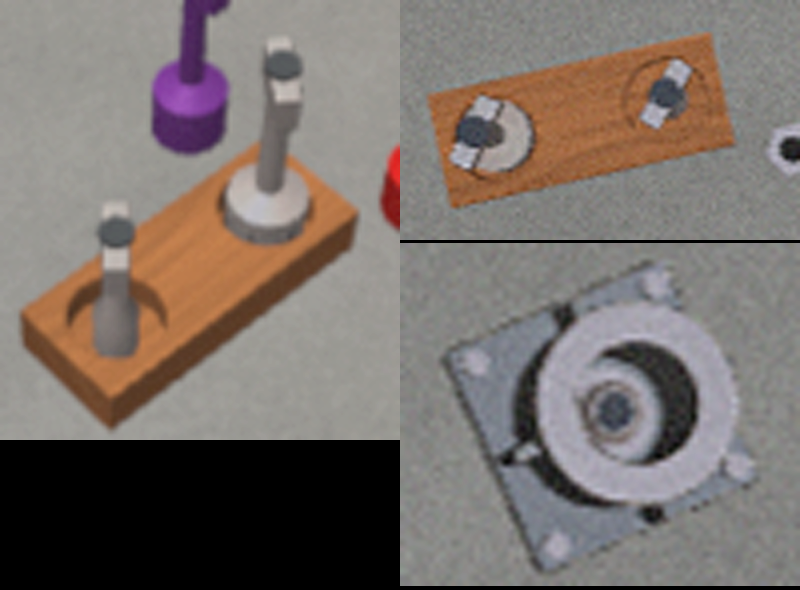

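The crop confirms it: the wide grey socket is in the well at crop (270,200), the far end of the rack (+y). The slim one is in the other well. Now I refine the bar angle and the bore centre.

```bash
python3 - <<'E'
from h import *
for n,bx,bb in(("top",(172,225,190,235),(305,375,155,225)),("scene",(285,312,105,170),(110,180,215,280))):
    d=np.load(f"pics/{n}0.npy"); P=deproj(n,d); z=P[...,2]
    B=np.zeros(z.shape,bool); B[bx[2]:bx[3],bx[0]:bx[1]]=1
    m=B&(abs(z-.174)<.006); v,u=np.nonzero(m); q=plane(n,np.c_[u,v],.174)[:,:2]
    w,V=np.linalg.eigh(np.cov(q.T)); a=V[:,1]; l=(q-q.mean(0))@V
    print(n,len(q),q.mean(0).round(4),"ang",np.degrees(np.arctan2(a[1],a[0])),np.ptp(l,axis=0), "mid",(q.mean(0)+V@((l.max(0)+l.min(0))/2)).round(4))
    B[:]=0; B[bb[2]:bb[3],bb[0]:bb[1]]=1
    m=(B&(abs(z-.1)<.006)).astype(np.uint8)
    cs,h=cv2.findContours(m,cv2.RETR_CCOMP,cv2.CHAIN_APPROX_NONE)
    for c in cs:
        if len(c)<30: continue
        p=plane(n,c.reshape(-1,2),.1)[:,:2]
        A=np.c_[2*p,np.ones(len(p))]; s=np.linalg.lstsq(A,(p**2).sum(1),rcond=None)[0]
        r=np.sqrt(s[2]+s[0]**2+s[1]**2); print(n,"circle",s[:2].round(4),2*r,np.std(np.linalg.norm(p-s[:2],axis=1)-r))
    # rack top with top cam
    if n=="top":
        B[:]=0;B[180:240,172:262]=1; m=B&(abs(z-.04)<.005); v,u=np.nonzero(m)
        r=cv2.minAreaRect((plane(n,np.c_[u,v],.04)[:,:2]*1000).astype(np.float32)); print(r)
E
```

```text
top 109 [0.4787 0.2162] ang 155.22164976813076 [0.01931429 0.04918088] mid [0.4782 0.2158]
top circle [ 0.5449 -0.2185] 0.10095143870941949 0.0008443515337227886
top circle [ 0.5447 -0.2188] 0.06400574381739539 0.0011205550311083005
((489.8600769042969, 154.1262969970703), (86.04447174072266, 216.1611785888672), 11.820062637329102)
scene 121 [0.4793 0.2149] ang 155.30304043075012 [0.02198901 0.05453183] mid [0.4794 0.2163]
scene circle [ 0.5446 -0.2216] 0.10240423379611156 0.0008833189218875236
scene circle [ 0.5446 -0.2215] 0.06133900869445359 0.0009090504023879577
```

```bash
cat >> h.py <<'E'
from scipy.spatial.transform import Rotation as R
def down(yaw_deg): # tool x at yaw_deg, z down
    return R.from_euler('z',yaw_deg,degrees=True)*R.from_euler('x',180,degrees=True)
def plan(pos,yaw,n,p0=None,r0=None,dec=4):
    s=get_state(); p=np.array(s["tool_pos"] if p0 is None else p0); r=R.from_quat(s["eef_rot"]) if r0 is None else r0
    g=down(yaw); w=(r.inv()*g).as_rotvec(); 
    st=(np.array(pos)-p)/n; ws=w/n
    for i in range(n):
        d=r.inv().apply(st); print(dict(zip("x y z wx wy wz".split(),[round(float(v),dec) for v in list(d/.8)+list(ws/np.pi)])))
        p=p+st; r=r*R.from_rotvec(ws)
    return p,r
def st():
    s=get_state(); r=R.from_quat(s["eef_rot"]); x=r.as_matrix()[:,0]
    print("t",round(s["clock"],2),"p",s["tool_pos"].round(4),"yaw",np.degrees(np.arctan2(x[1],x[0])).round(2),"tilt",r.as_matrix()[:2,2].round(4),"F",s["contact_force"].round(2),"M",s["moment"].round(3),"op",round(s["opening"],3),"q",s["q"].round(2))
E
python3 - <<'E'
from h import *
p,r=plan([.46,-.18,.28],-5,8)
plan([.4787,.2158,.21],65.3,7,p,r)
E
```

```text
{'x': -0.0444, 'y': -0.0559, 'z': -0.0065, 'wx': -0.0, 'wy': 0.0001, 'wz': -0.0436}
{'x': -0.0363, 'y': -0.0614, 'z': -0.0065, 'wx': -0.0, 'wy': 0.0001, 'wz': -0.0436}
{'x': -0.0276, 'y': -0.0658, 'z': -0.0065, 'wx': -0.0, 'wy': 0.0001, 'wz': -0.0436}
{'x': -0.0183, 'y': -0.069, 'z': -0.0065, 'wx': -0.0, 'wy': 0.0001, 'wz': -0.0436}
{'x': -0.0087, 'y': -0.0708, 'z': -0.0065, 'wx': -0.0, 'wy': 0.0001, 'wz': -0.0436}
{'x': 0.001, 'y': -0.0714, 'z': -0.0066, 'wx': -0.0, 'wy': 0.0001, 'wz': -0.0436}
{'x': 0.0107, 'y': -0.0706, 'z': -0.0066, 'wx': -0.0, 'wy': 0.0001, 'wz': -0.0436}
{'x': 0.0203, 'y': -0.0684, 'z': -0.0066, 'wx': -0.0, 'wy': 0.0001, 'wz': -0.0436}
{'x': -0.0028, 'y': -0.0707, 'z': 0.0125, 'wx': -0.0, 'wy': 0.0, 'wz': -0.0558}
{'x': 0.0095, 'y': -0.0701, 'z': 0.0125, 'wx': -0.0, 'wy': 0.0, 'wz': -0.0558}
{'x': 0.0216, 'y': -0.0674, 'z': 0.0125, 'wx': -0.0, 'wy': 0.0, 'wz': -0.0558}
{'x': 0.033, 'y': -0.0626, 'z': 0.0125, 'wx': -0.0, 'wy': 0.0, 'wz': -0.0558}
{'x': 0.0434, 'y': -0.0559, 'z': 0.0125, 'wx': -0.0, 'wy': 0.0, 'wz': -0.0558}
{'x': 0.0525, 'y': -0.0474, 'z': 0.0125, 'wx': -0.0, 'wy': 0.0, 'wz': -0.0558}
{'x': 0.06, 'y': -0.0375, 'z': 0.0125, 'wx': -0.0, 'wy': 0.0, 'wz': -0.0558}
```

{"fn": "apply_moves", "kwargs": {
  "series": [
    {"x": -0.044, "y": -0.056, "z": -0.0065, "wz": -0.044, "fingers": 1},
    {"x": -0.036, "y": -0.061, "z": -0.0065, "wz": -0.044, "fingers": 1},
    {"x": -0.028, "y": -0.066, "z": -0.0065, "wz": -0.044, "fingers": 1},
    {"x": -0.018, "y": -0.069, "z": -0.0065, "wz": -0.044, "fingers": 1},
    {"x": -0.009, "y": -0.071, "z": -0.0065, "wz": -0.044, "fingers": 1},
    {"x": 0.001, "y": -0.071, "z": -0.0065, "wz": -0.044, "fingers": 1},
    {"x": 0.011, "y": -0.071, "z": -0.0065, "wz": -0.044, "fingers": 1},
    {"x": 0.02, "y": -0.068, "z": -0.0065, "wz": -0.044, "fingers": 1}
  ]
}}

```text
schema error: expected keys x, y, z, wx, wy, wz, fingers
```

```bash
python3 - <<'E'
from h import *
st()
plan([.4787,.2158,.21],65.3,8)
E
```

```text
t 0.1 p [ 0.2361 -0.5781  0.238 ] yaw -67.78 tilt [-0.0007  0.0015] F [-0.1   0.53 -0.08] M [-0.065 -0.057  0.037] op 1.004 q [ 1.22  0.69 -0.19  1.57  0.16  0.9  -0.22]
{'x': -0.1005, 'y': -0.082, 'z': 0.0045, 'wx': -0.0001, 'wy': 0.0, 'wz': -0.0924}
{'x': -0.0728, 'y': -0.1073, 'z': 0.0045, 'wx': -0.0001, 'wy': 0.0, 'wz': -0.0924}
{'x': -0.039, 'y': -0.1237, 'z': 0.0045, 'wx': -0.0001, 'wy': 0.0, 'wz': -0.0924}
{'x': -0.002, 'y': -0.1297, 'z': 0.0044, 'wx': -0.0001, 'wy': 0.0, 'wz': -0.0924}
{'x': 0.0352, 'y': -0.1248, 'z': 0.0044, 'wx': -0.0001, 'wy': 0.0, 'wz': -0.0924}
{'x': 0.0695, 'y': -0.1095, 'z': 0.0044, 'wx': -0.0001, 'wy': 0.0, 'wz': -0.0924}
{'x': 0.0979, 'y': -0.0851, 'z': 0.0044, 'wx': -0.0001, 'wy': 0.0, 'wz': -0.0924}
{'x': 0.1182, 'y': -0.0535, 'z': 0.0044, 'wx': -0.0001, 'wy': 0.0, 'wz': -0.0924}
```

All keys are required.

{"fn": "apply_moves", "kwargs": {
  "series": [
    {"x": -0.044, "y": -0.056, "z": -0.0065, "wx": 0, "wy": 0, "wz": -0.044, "fingers": 1},
    {"x": -0.036, "y": -0.061, "z": -0.0065, "wx": 0, "wy": 0, "wz": -0.044, "fingers": 1},
    {"x": -0.028, "y": -0.066, "z": -0.0065, "wx": 0, "wy": 0, "wz": -0.044, "fingers": 1},
    {"x": -0.018, "y": -0.069, "z": -0.0065, "wx": 0, "wy": 0, "wz": -0.044, "fingers": 1},
    {"x": -0.009, "y": -0.071, "z": -0.0065, "wx": 0, "wy": 0, "wz": -0.044, "fingers": 1},
    {"x": 0.001, "y": -0.071, "z": -0.0065, "wx": 0, "wy": 0, "wz": -0.044, "fingers": 1},
    {"x": 0.011, "y": -0.071, "z": -0.0065, "wx": 0, "wy": 0, "wz": -0.044, "fingers": 1},
    {"x": 0.02, "y": -0.068, "z": -0.0065, "wx": 0, "wy": 0, "wz": -0.044, "fingers": 1}
  ]
}}

```text
clock: 1.1
tool_pos: [0.4557, -0.1695, 0.2776]
eef_rot: [1.0, -0.026, -0.002, -0.0]
contact_force: [1.1, -0.5, 0.4]
opening: 0.996
```

```bash
python3 - <<'E'
from h import *
st()
plan([.4787,.2158,.215],65.3,8)
E
```

```text
t 1.1 p [ 0.4557 -0.1695  0.2776] yaw -2.99 tilt [-0.0046  0.0008] F [ 1.12 -0.54  0.4 ] M [-0.012 -0.09   0.033] op 0.996 q [ 0.61  0.49 -0.53  1.91  0.33  0.83 -0.15]
{'x': 0.0005, 'y': -0.0603, 'z': 0.0098, 'wx': -0.0001, 'wy': 0.0001, 'wz': -0.0474}
{'x': 0.0094, 'y': -0.0596, 'z': 0.0098, 'wx': -0.0001, 'wy': 0.0001, 'wz': -0.0474}
{'x': 0.0182, 'y': -0.0575, 'z': 0.0098, 'wx': -0.0001, 'wy': 0.0001, 'wz': -0.0474}
{'x': 0.0265, 'y': -0.0542, 'z': 0.0098, 'wx': -0.0001, 'wy': 0.0001, 'wz': -0.0474}
{'x': 0.0342, 'y': -0.0497, 'z': 0.0098, 'wx': -0.0001, 'wy': 0.0001, 'wz': -0.0474}
{'x': 0.0412, 'y': -0.044, 'z': 0.0098, 'wx': -0.0001, 'wy': 0.0001, 'wz': -0.0474}
{'x': 0.0473, 'y': -0.0374, 'z': 0.0098, 'wx': -0.0001, 'wy': 0.0001, 'wz': -0.0474}
{'x': 0.0523, 'y': -0.03, 'z': 0.0098, 'wx': -0.0001, 'wy': 0.0001, 'wz': -0.0474}
```

{"fn": "apply_moves", "kwargs": {
  "series": [
    {"x": 0.0005, "y": -0.06, "z": 0.0098, "wx": 0, "wy": 0, "wz": -0.047, "fingers": 1},
    {"x": 0.009, "y": -0.06, "z": 0.0098, "wx": 0, "wy": 0, "wz": -0.047, "fingers": 1},
    {"x": 0.018, "y": -0.0575, "z": 0.0098, "wx": 0, "wy": 0, "wz": -0.047, "fingers": 1},
    {"x": 0.0265, "y": -0.054, "z": 0.0098, "wx": 0, "wy": 0, "wz": -0.047, "fingers": 1},
    {"x": 0.034, "y": -0.05, "z": 0.0098, "wx": 0, "wy": 0, "wz": -0.047, "fingers": 1},
    {"x": 0.041, "y": -0.044, "z": 0.0098, "wx": 0, "wy": 0, "wz": -0.047, "fingers": 1},
    {"x": 0.047, "y": -0.037, "z": 0.0098, "wx": 0, "wy": 0, "wz": -0.047, "fingers": 1},
    {"x": 0.052, "y": -0.03, "z": 0.0098, "wx": 0, "wy": 0, "wz": -0.047, "fingers": 1}
  ]
}}

```text
clock: 2.1
tool_pos: [0.4745, 0.2273, 0.2129]
eef_rot: [0.834, 0.551, -0.001, -0.0]
contact_force: [0.1, 0.9, -0.4]
opening: 1.0
```

```bash
python3 - <<'E'
from h import *
st()
plan([.4787,.2158,.20],65.3,3)
E
```

```text
t 2.1 p [0.4745 0.2273 0.2129] yaw 66.91 tilt [-0.0019 -0.0006] F [ 0.07  0.9  -0.4 ] M [ 0.032 -0.208 -0.014] op 1.0 q [-0.08  0.69 -0.77  1.87  0.64  0.84 -0.01]
{'x': -0.0037, 'y': 0.0035, 'z': 0.0054, 'wx': -0.0002, 'wy': 0.0001, 'wz': 0.003}
{'x': -0.0037, 'y': 0.0035, 'z': 0.0054, 'wx': -0.0002, 'wy': 0.0001, 'wz': 0.003}
{'x': -0.0037, 'y': 0.0036, 'z': 0.0054, 'wx': -0.0002, 'wy': 0.0001, 'wz': 0.003}
```

{"fn": "apply_moves", "kwargs": {
  "series": [
    {"x": -0.0055, "y": 0.005, "z": 0.01, "wx": 0, "wy": 0, "wz": 0.004, "fingers": 1},
    {"x": -0.0055, "y": 0.005, "z": 0.01, "wx": 0, "wy": 0, "wz": 0.004, "fingers": 1},
    {"x": 0, "y": 0, "z": 0.015, "wx": 0, "wy": 0, "wz": 0, "fingers": 0},
    {"x": 0, "y": 0, "z": 0.015, "wx": 0, "wy": 0, "wz": 0, "fingers": 0},
    {"x": 0, "y": 0, "z": 0.015, "wx": 0, "wy": 0, "wz": 0, "fingers": 0},
    {"x": 0, "y": 0, "z": 0.012, "wx": 0, "wy": 0, "wz": 0, "fingers": 0},
    {"x": 0, "y": 0, "z": 0, "wx": 0, "wy": 0, "wz": 0, "fingers": 0}
  ],
  "force": 5
}}

```text
clock: 2.98
tool_pos: [0.4773, 0.2151, 0.146]
eef_rot: [0.842, 0.54, -0.002, -0.001]
contact_force: [0.1, 0.1, 0.0]
opening: 0.502
```

```bash
python3 - <<'E'
from h import *
st()
plan([.4787,.2158,.142],65.3,1)
E
```

```text
t 2.98 p [0.4773 0.2151 0.146 ] yaw 65.4 tilt [-0.0049 -0.0016] F [0.12 0.14 0.04] M [ 0.051 -0.124 -0.024] op 0.502 q [-0.11  0.78 -0.68  1.94  0.75  0.7  -0.11]
{'x': 0.0015, 'y': 0.0012, 'z': 0.0049, 'wx': -0.0012, 'wy': 0.0011, 'wz': 0.0005}
```

{"fn": "apply_moves", "kwargs": {
  "series": [
    {"x": 0.0015, "y": 0.001, "z": 0.005, "wx": -0.0012, "wy": 0.0011, "wz": 0, "fingers": 0},
    {"x": 0, "y": 0, "z": 0, "wx": 0, "wy": 0, "wz": 0, "fingers": -0.4},
    {"x": 0, "y": 0, "z": 0, "wx": 0, "wy": 0, "wz": 0, "fingers": -1},
    {"x": 0, "y": 0, "z": 0, "wx": 0, "wy": 0, "wz": 0, "fingers": -1},
    {"x": 0, "y": 0, "z": 0, "wx": 0, "wy": 0, "wz": 0, "fingers": -1},
    {"x": 0, "y": 0, "z": 0, "wx": 0, "wy": 0, "wz": 0, "fingers": -1}
  ],
  "force": 5
}}

```text
clock: 3.72
tool_pos: [0.479, 0.2164, 0.1426]
eef_rot: [0.841, 0.54, 0.001, 0.0]
contact_force: [-0.7, -0.4, -1.3]
opening: 0.191
```

```bash
python3 - <<'E'
from h import *
st()
E
```

```text
t 3.73 p [0.479  0.2164 0.1426] yaw 65.41 tilt [0.0019 0.0011] F [-0.66 -0.44 -1.26] M [ 0.031 -0.175 -0.018] op 0.191 q [-0.12  0.78 -0.67  1.94  0.76  0.69 -0.12]
```

{"fn": "apply_moves", "kwargs": {
  "series": [
    {"x": 0, "y": 0, "z": 0, "wx": 0, "wy": 0, "wz": 0, "fingers": -1},
    {"x": 0, "y": 0, "z": 0, "wx": 0, "wy": 0, "wz": 0, "fingers": -1},
    {"x": 0, "y": 0, "z": -0.008, "wx": 0, "wy": 0, "wz": 0, "fingers": -1},
    {"x": 0, "y": 0, "z": -0.02, "wx": 0, "wy": 0, "wz": 0, "fingers": -1},
    {"x": 0, "y": 0, "z": -0.03, "wx": 0, "wy": 0, "wz": 0, "fingers": -1},
    {"x": 0, "y": 0, "z": -0.035, "wx": 0, "wy": 0, "wz": 0, "fingers": -1},
    {"x": 0, "y": 0, "z": -0.035, "wx": 0, "wy": 0, "wz": 0, "fingers": -1},
    {"x": 0, "y": 0, "z": -0.02, "wx": 0, "wy": 0, "wz": 0, "fingers": -1}
  ],
  "force": 60
}}

```text
clock: 4.72
tool_pos: [0.4771, 0.2154, 0.2669]
eef_rot: [0.841, 0.541, -0.001, -0.0]
contact_force: [-0.4, -0.1, -3.3]
opening: 0.174
```

```bash
python3 - <<'E'
from h import *
st()
p,r=plan([.545,-.219,.267],20,10)
E
```

```text
t 4.72 p [0.4771 0.2154 0.2669] yaw 65.49 tilt [-0.0018 -0.0008] F [-0.43 -0.06 -3.31] M [ 0.041 -0.163 -0.018] op 0.174 q [-0.02  0.62 -0.82  1.81  0.55  0.95  0.06]
{'x': -0.0459, 'y': 0.0302, 'z': 0.0, 'wx': -0.0, 'wy': 0.0001, 'wz': 0.0253}
{'x': -0.0433, 'y': 0.0338, 'z': 0.0, 'wx': -0.0, 'wy': 0.0001, 'wz': 0.0253}
{'x': -0.0405, 'y': 0.0371, 'z': -0.0, 'wx': -0.0, 'wy': 0.0001, 'wz': 0.0253}
{'x': -0.0374, 'y': 0.0402, 'z': -0.0, 'wx': -0.0, 'wy': 0.0001, 'wz': 0.0253}
{'x': -0.0341, 'y': 0.0431, 'z': -0.0, 'wx': -0.0, 'wy': 0.0001, 'wz': 0.0253}
{'x': -0.0306, 'y': 0.0456, 'z': -0.0, 'wx': -0.0, 'wy': 0.0001, 'wz': 0.0253}
{'x': -0.0269, 'y': 0.0479, 'z': -0.0, 'wx': -0.0, 'wy': 0.0001, 'wz': 0.0253}
{'x': -0.023, 'y': 0.0499, 'z': -0.0, 'wx': -0.0, 'wy': 0.0001, 'wz': 0.0253}
{'x': -0.019, 'y': 0.0516, 'z': -0.0, 'wx': -0.0, 'wy': 0.0001, 'wz': 0.0253}
{'x': -0.0148, 'y': 0.0529, 'z': -0.0, 'wx': -0.0, 'wy': 0.0001, 'wz': 0.0253}
```

{"fn": "apply_moves", "kwargs": {
  "series": [
    {"x": -0.045, "y": 0.031, "z": 0, "wx": 0, "wy": 0, "wz": 0.0127, "fingers": -1},
    {"x": -0.044, "y": 0.033, "z": 0, "wx": 0, "wy": 0, "wz": 0.0127, "fingers": -1},
    {"x": -0.0425, "y": 0.035, "z": 0, "wx": 0, "wy": 0, "wz": 0.0127, "fingers": -1},
    {"x": -0.041, "y": 0.0365, "z": 0, "wx": 0, "wy": 0, "wz": 0.0127, "fingers": -1},
    {"x": -0.0395, "y": 0.038, "z": 0, "wx": 0, "wy": 0, "wz": 0.0127, "fingers": -1},
    {"x": -0.038, "y": 0.0395, "z": 0, "wx": 0, "wy": 0, "wz": 0.0127, "fingers": -1},
    {"x": -0.0365, "y": 0.041, "z": 0, "wx": 0, "wy": 0, "wz": 0.0127, "fingers": -1},
    {"x": -0.035, "y": 0.0425, "z": 0, "wx": 0, "wy": 0, "wz": 0.0127, "fingers": -1}
  ]
}}

```text
clock: 5.72
tool_pos: [0.5397, -0.1341, 0.2759]
eef_rot: [0.916, 0.401, 0.004, -0.002]
contact_force: [-0.8, 0.6, -3.6]
opening: 0.176
```

```bash
python3 - <<'E'
from h import *
st()
p,r=plan([.545,-.2195,.255],42,3)
E
```

```text
t 5.72 p [ 0.5397 -0.1341  0.2759] yaw 47.33 tilt [0.0068 0.0063] F [-0.81  0.6  -3.56] M [ 0.002 -0.206  0.073] op 0.176 q [ 0.62  0.64 -0.77  1.72  0.51  0.99  0.48]
{'x': -0.0247, 'y': 0.0257, 'z': 0.0085, 'wx': 0.0, 'wy': -0.001, 'wz': 0.0099}
{'x': -0.0239, 'y': 0.0265, 'z': 0.0086, 'wx': 0.0, 'wy': -0.001, 'wz': 0.0099}
{'x': -0.023, 'y': 0.0272, 'z': 0.0087, 'wx': 0.0, 'wy': -0.001, 'wz': 0.0099}
```

{"fn": "apply_moves", "kwargs": {
  "series": [
    {"x": -0.0247, "y": 0.0257, "z": 0.005, "wx": 0, "wy": -0.001, "wz": 0.01, "fingers": -1},
    {"x": -0.024, "y": 0.0265, "z": 0.005, "wx": 0, "wy": -0.001, "wz": 0.01, "fingers": -1},
    {"x": -0.023, "y": 0.0272, "z": 0.005, "wx": 0, "wy": -0.001, "wz": 0.01, "fingers": -1},
    {"x": 0, "y": 0, "z": 0, "wx": 0, "wy": 0, "wz": 0, "fingers": -1}
  ]
}}

```text
clock: 6.22
tool_pos: [0.5436, -0.2265, 0.2633]
eef_rot: [0.935, 0.353, -0.001, 0.0]
contact_force: [-0.1, 0.4, -4.0]
opening: 0.178
```

```bash
python3 - <<'E'
from h import *
st()
plan([.545,-.2195,.255],42,1)
o=[]
for n,(u0,u1,v0,v1) in(("scene",(100,200,150,290)),("top",(290,390,140,240))):
    p,d=snapshot(n); np.save(f"pics/{n}1.npy",d); cv2.imwrite(f"pics/{n}1.png",p[:,:,::-1])
    c=p[v0:v1,u0:u1,::-1]; o.append(cv2.resize(c,None,fx=4,fy=4,interpolation=cv2.INTER_CUBIC))
h=max(i.shape[0] for i in o); o=[cv2.copyMakeBorder(i,0,h-i.shape[0],0,0,cv2.BORDER_CONSTANT) for i in o]
cv2.imwrite("pics/over.png",cv2.convertScaleAbs(np.hstack(o),alpha=1.4))
E
```

```text
t 6.22 p [ 0.5436 -0.2265  0.2633] yaw 41.39 tilt [-0.0016 -0.001 ] F [-0.12  0.36 -3.99] M [ 0.089 -0.094  0.038] op 0.178 q [ 0.72  0.69 -0.73  1.63  0.52  1.02  0.55]
{'x': 0.0071, 'y': -0.0054, 'z': 0.0103, 'wx': -0.0001, 'wy': 0.0006, 'wz': -0.0034}
```

View pics/over.png

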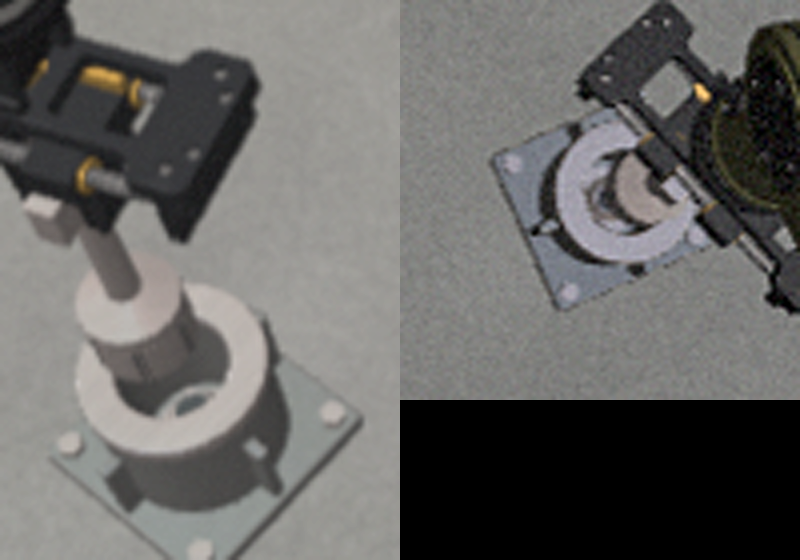

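Scene crop: the socket (130,310) hangs above the bore (190,370), about upright and slightly left of it. In the top crop the socket (645,190) is partly hidden by the gripper. I measure the socket axis against the barrel in the same view.

```bash
cat > meas.py <<'E'
from h import *
from scipy.optimize import least_squares
def fitr(p,r,x0,w=None):
    f=lambda c:np.hypot(p[:,0]-c[0],p[:,1]-c[1])-r
    s=least_squares(f,x0,loss="soft_l1",f_scale=.001); return s.x.round(4),np.median(abs(f(s.x))).round(5)
def meas(n,tag,sock=True):
    P=deproj(n,np.load(f"pics/{n}{tag}.npy")).reshape(-1,3); s=get_state(); t=s["tool_pos"]; zb=t[2]-.127
    near=np.hypot(P[:,0]-t[0],P[:,1]-t[1])
    for nm,lo,hi,r,R0 in(("socket",.004,.034,.027,.034),("shaft",.06,.1,.0085,.02)):
        m=(P[:,2]>zb+lo)&(P[:,2]<zb+hi)&(near<R0)
        if m.sum()>8: print(n,nm,m.sum(),fitr(P[m],r,t[:2]))
if __name__=="__main__":
    for n in("scene","top"): meas(n,1)
    n="scene"; P=deproj(n,np.load("pics/scene1.npy")); z=P[...,2].reshape(-1); Q=P.reshape(-1,3)
    m=(z>.03)&(z<.095)&(abs(np.hypot(Q[:,0]-.5446,Q[:,1]+.2216)-.05)<.006); print("barrel side",m.sum(),fitr(Q[m],.05,[.5446,-.22]))
    for n in ("scene","top"):
        P=deproj(n,np.load(f"pics/{n}0.npy")).reshape(-1,3); c=np.array([.479,.216])
        m=(P[:,2]>.04)&(P[:,2]<.054)&(np.hypot(*(P[:,:2]-c).T)<.034); print(n,"orig socket",m.sum(),fitr(P[m],.027,c))
        m=(P[:,2]>.074)&(P[:,2]<.12)&(np.hypot(*(P[:,:2]-c).T)<.02); print(n,"orig shaft",m.sum(),fitr(P[m],.0085,c) if m.sum()>5 else 0)
E
python3 meas.py
```

```text
scene socket 195 (array([ 0.5405, -0.2262]), np.float64(0.00047))
scene shaft 109 (array([ 0.5417, -0.2263]), np.float64(0.00034))
top socket 45 (array([ 0.5443, -0.2219]), np.float64(0.00033))
barrel side 575 (array([ 0.5429, -0.2219]), np.float64(0.00051))
scene orig socket 113 (array([0.4776, 0.2176]), np.float64(0.00207))
scene orig shaft 83 (array([0.477 , 0.2165]), np.float64(0.00058))
top orig socket 54 (array([0.4825, 0.2148]), np.float64(0.00328))
top orig shaft 13 (array([0.4787, 0.2166]), np.float64(0.00015))
```

{"fn": "apply_moves", "kwargs": {
  "series": [
    {"x": 0.0054, "y": -0.002, "z": 0.008, "wx": 0, "wy": 0.0006, "wz": 0, "fingers": -1},
    {"x": 0, "y": 0, "z": 0.005, "wx": 0, "wy": 0, "wz": 0, "fingers": -1},
    {"x": 0, "y": 0, "z": 0, "wx": 0, "wy": 0, "wz": 0, "fingers": -1}
  ]
}}

```text
clock: 6.7
tool_pos: [0.5471, -0.2147, 0.2532]
eef_rot: [0.934, 0.358, 0.002, -0.002]
contact_force: [-0.8, -0.5, -3.3]
opening: 0.176
```

```bash
python3 - <<'E'
from h import *
st(); plan([.5457,-.2224,.215],42,1)
E
```

```text
t 6.7 p [ 0.5471 -0.2147  0.2532] yaw 42.01 tilt [0.0016 0.0049] F [-0.85 -0.51 -3.32] M [ 0.012 -0.122 -0.005] op 0.176 q [ 0.7   0.7  -0.73  1.65  0.53  1.    0.53]
{'x': -0.008, 'y': 0.0061, 'z': 0.0477, 'wx': -0.0008, 'wy': -0.0014, 'wz': 0.0}
```

{"fn": "apply_moves", "kwargs": {
  "series": [
    {"x": -0.004, "y": 0.003, "z": 0, "wx": -0.0008, "wy": -0.0014, "wz": 0, "fingers": -1},
    {"x": 0, "y": 0, "z": 0, "wx": 0, "wy": 0, "wz": 0, "fingers": -1},
    {"x": 0, "y": 0, "z": 0, "wx": 0, "wy": 0, "wz": 0, "fingers": -1},
    {"x": 0, "y": 0, "z": 0, "wx": 0, "wy": 0, "wz": 0, "fingers": -1}
  ]
}}

```text
clock: 7.2
tool_pos: [0.5465, -0.2188, 0.2535]
eef_rot: [0.933, 0.359, 0.0, 0.0]
contact_force: [0.3, -1.1, -4.4]
opening: 0.175
```

```bash
python3 - <<'E'
from meas import *
st()
p,d=snapshot("scene"); np.save("pics/scene2.npy",d); cv2.imwrite("pics/scene2.png",p[:,:,::-1]); meas("scene",2)
p,d=snapshot("top"); np.save("pics/top2.npy",d);  meas("top",2)
st(); print(get_state()["qd"].round(4)); plan([.5457,-.2224,.215],42,1)
E
```

```text
t 7.2 p [ 0.5465 -0.2188  0.2535] yaw 42.03 tilt [ 0.0005 -0.0006] F [ 0.35 -1.06 -4.38] M [ 0.056 -0.118  0.02 ] op 0.175 q [ 0.71  0.7  -0.72  1.65  0.53  1.    0.54]
scene socket 194 (array([ 0.5435, -0.2184]), np.float64(0.00043))
scene shaft 105 (array([ 0.5448, -0.2185]), np.float64(0.00047))
top socket 46 (array([ 0.547 , -0.2165]), np.float64(0.00038))
t 7.3 p [ 0.5465 -0.2187  0.2535] yaw 42.03 tilt [ 0.0004 -0.0005] F [ 0.49  0.62 -3.71] M [-0.069 -0.121 -0.008] op 0.178 q [ 0.71  0.7  -0.72  1.65  0.53  1.    0.54]
[ 0.0002  0.0002 -0.0011 -0.     -0.0026  0.0002 -0.0008]
{'x': -0.0039, 'y': 0.0027, 'z': 0.0482, 'wx': 0.0002, 'wy': -0.0, 'wz': 0.0002}
```

{"fn": "apply_moves", "kwargs": {
  "series": [
    {"x": -0.0028, "y": 0.0022, "z": 0, "wx": 0, "wy": 0, "wz": 0, "fingers": -1},
    {"x": 0, "y": 0, "z": 0, "wx": 0, "wy": 0, "wz": 0, "fingers": -1},
    {"x": 0, "y": 0, "z": 0.012, "wx": 0, "wy": 0, "wz": 0, "fingers": -1},
    {"x": 0, "y": 0, "z": 0.012, "wx": 0, "wy": 0, "wz": 0, "fingers": -1},
    {"x": 0, "y": 0, "z": 0.008, "wx": 0, "wy": 0, "wz": 0, "fingers": -1},
    {"x": 0, "y": 0, "z": 0.006, "wx": 0, "wy": 0, "wz": 0, "fingers": -1},
    {"x": 0, "y": 0, "z": 0, "wx": 0, "wy": 0, "wz": 0, "fingers": -1}
  ]
}}

```text
clock: 8.18
tool_pos: [0.5455, -0.2217, 0.2201]
eef_rot: [0.933, 0.359, -0.001, -0.0]
contact_force: [0.3, 0.4, -3.5]
opening: 0.178
```

```bash
python3 - <<'E'
from h import *
st(); plan([.546,-.2215,.20],42,1)
E
```

```text
t 8.18 p [ 0.5455 -0.2217  0.2201] yaw 42.03 tilt [-0.0011  0.    ] F [ 0.27  0.35 -3.54] M [-0.019 -0.104 -0.036] op 0.178 q [ 0.7   0.74 -0.7   1.68  0.57  0.93  0.51]
{'x': 0.0007, 'y': 0.0003, 'z': 0.0252, 'wx': -0.0002, 'wy': 0.0003, 'wz': 0.0002}
```

{"fn": "apply_moves", "kwargs": {
  "series": [
    {"x": 0, "y": 0, "z": 0.008, "wx": 0, "wy": 0, "wz": 0, "fingers": -1},
    {"x": 0, "y": 0, "z": 0.01, "wx": 0, "wy": 0, "wz": 0, "fingers": -1},
    {"x": 0, "y": 0, "z": 0.01, "wx": 0, "wy": 0, "wz": 0, "fingers": -1},
    {"x": 0, "y": 0, "z": 0.01, "wx": 0, "wy": 0, "wz": 0, "fingers": -1},
    {"x": 0, "y": 0, "z": 0.006, "wx": 0, "wy": 0, "wz": 0, "fingers": -1},
    {"x": 0, "y": 0, "z": 0, "wx": 0, "wy": 0, "wz": 0, "fingers": -1}
  ]
}}

```text
clock: 8.93
tool_pos: [0.5457, -0.2217, 0.1825]
eef_rot: [0.933, 0.359, -0.0, -0.0]
contact_force: [-0.4, 0.9, -3.7]
opening: 0.181
```

```bash
python3 - <<'E'
from h import *
st(); plan([.546,-.2215,.163],42,1)
E
```

```text
t 8.93 p [ 0.5457 -0.2217  0.1825] yaw 42.03 tilt [-0.0007  0.    ] F [-0.42  0.85 -3.73] M [-0.001 -0.159  0.015] op 0.181 q [ 0.68  0.79 -0.67  1.72  0.62  0.86  0.47]
{'x': 0.0005, 'y': 0.0, 'z': 0.0243, 'wx': -0.0002, 'wy': 0.0002, 'wz': 0.0002}
```

{"fn": "apply_moves", "kwargs": {
  "series": [
    {"x": 0, "y": 0, "z": 0.008, "wx": 0, "wy": 0, "wz": 0, "fingers": -1},
    {"x": 0, "y": 0, "z": 0.006, "wx": 0, "wy": 0, "wz": 0, "fingers": -1},
    {"x": 0, "y": 0, "z": 0.004, "wx": 0, "wy": 0, "wz": 0, "fingers": -1},
    {"x": 0, "y": 0, "z": 0.004, "wx": 0, "wy": 0, "wz": 0, "fingers": -1},
    {"x": 0, "y": 0, "z": 0.002, "wx": 0, "wy": 0, "wz": 0, "fingers": -1},
    {"x": 0, "y": 0, "z": 0.0, "wx": 0, "wy": 0, "wz": 0, "fingers": -1}
  ]
}}

```text
clock: 9.68
tool_pos: [0.5463, -0.2218, 0.1625]
eef_rot: [0.934, 0.359, 0.0, 0.0]
contact_force: [0.3, 0.0, -3.5]
opening: 0.175
```

```bash
python3 - <<'E'
from h import *
st(); print(get_state()["joint_torque"].round(2))
E
```

```text
t 9.68 p [ 0.5463 -0.2218  0.1625] yaw 42.02 tilt [ 0.0007 -0.0004] F [ 0.25  0.04 -3.5 ] M [ 0.086 -0.08   0.023] op 0.175 q [ 0.67  0.81 -0.65  1.73  0.64  0.82  0.45]
[-2.000e-02 -5.349e+01 -7.890e+00 -1.230e+01 -1.000e-02 -2.000e-02
 -1.000e-02]
```

{"fn": "apply_moves", "kwargs": {
  "series": [
    {"x": 0, "y": 0, "z": 0.0015, "wx": 0, "wy": 0, "wz": 0, "fingers": -1},
    {"x": 0, "y": 0, "z": 0.0015, "wx": 0, "wy": 0, "wz": 0, "fingers": -1},
    {"x": 0, "y": 0, "z": 0.0015, "wx": 0, "wy": 0, "wz": 0, "fingers": -1}
  ]
}}

```text
clock: 10.05
tool_pos: [0.5477, -0.2221, 0.1618]
eef_rot: [0.934, 0.358, 0.001, 0.002]
contact_force: [-1.3, -0.6, 7.8]
opening: 0.178
```

```bash
python3 - <<'E'
from h import *
st()
E
```

```text
t 10.05 p [ 0.5477 -0.2221  0.1618] yaw 42.0 tilt [ 0.0039 -0.0025] F [-1.25 -0.58  7.8 ] M [ 0.009  0.72  -0.038] op 0.178 q [ 0.67  0.81 -0.65  1.73  0.65  0.82  0.45]
```

```bash
python3 - <<'E'
from h import *
plan([.546,-.2218,.1618],42,1)
E
```

```text
{'x': -0.0013, 'y': -0.0017, 'z': 0.0, 'wx': 0.0014, 'wy': -0.0004, 'wz': -0.0}
```

{"fn": "apply_moves", "kwargs": {
  "series": [
    {"x": -0.001, "y": -0.0015, "z": -0.0005, "wx": 0.0014, "wy": -0.0004, "wz": 0.01, "fingers": -1},
    {"x": 0, "y": 0, "z": 0.0006, "wx": 0, "wy": 0, "wz": 0.022, "fingers": -1},
    {"x": 0, "y": 0, "z": 0.0008, "wx": 0, "wy": 0, "wz": 0.022, "fingers": -1},
    {"x": 0, "y": 0, "z": 0.0008, "wx": 0, "wy": 0, "wz": 0.022, "fingers": -1},
    {"x": 0, "y": 0, "z": 0.0008, "wx": 0, "wy": 0, "wz": 0.022, "fingers": -1}
  ]
}}

```text
clock: 10.68
tool_pos: [0.5467, -0.2235, 0.1622]
eef_rot: [0.979, 0.205, 0.001, 0.002]
contact_force: [-1.7, -0.8, 3.7]
opening: 0.177
```

```bash
python3 - <<'E'
from h import *
st();plan([.546,-.2218,.1618],30,1)
E
```

```text
t 10.68 p [ 0.5467 -0.2235  0.1622] yaw 23.62 tilt [ 0.0021 -0.0037] F [-1.72 -0.78  3.75] M [-0.144  0.637  0.128] op 0.177 q [ 0.62  0.79 -0.56  1.74  0.57  0.78  0.19]
{'x': -0.0, 'y': -0.0023, 'z': 0.0005, 'wx': 0.0013, 'wy': -0.0001, 'wz': -0.0354}
```

{"fn": "apply_moves", "kwargs": {
  "series": [
    {"x": 0, "y": -0.001, "z": 0.0008, "wx": 0.0013, "wy": 0, "wz": 0.022, "fingers": -1},
    {"x": 0, "y": 0, "z": 0.0008, "wx": 0, "wy": 0, "wz": 0.022, "fingers": -1},
    {"x": 0, "y": 0, "z": 0.0008, "wx": 0, "wy": 0, "wz": 0.022, "fingers": -1},
    {"x": 0, "y": 0, "z": 0.0008, "wx": 0, "wy": 0, "wz": 0.022, "fingers": -1}
  ]
}}

```text
clock: 11.18
tool_pos: [0.5457, -0.2246, 0.1622]
eef_rot: [0.998, 0.062, -0.0, 0.002]
contact_force: [-1.8, -0.9, 5.4]
opening: 0.177
```

```bash
python3 - <<'E'
from h import *
st();plan([.546,-.2218,.1618],10,1)
E
```

```text
t 11.18 p [ 0.5457 -0.2246  0.1622] yaw 7.09 tilt [ 0.     -0.0041] F [-1.83 -0.9   5.38] M [-0.006  0.681  0.142] op 0.177 q [ 0.58  0.78 -0.48  1.74  0.5   0.75 -0.03]
{'x': 0.0008, 'y': -0.0034, 'z': 0.0004, 'wx': 0.0013, 'wy': 0.0002, 'wz': -0.0162}
```

{"fn": "apply_moves", "kwargs": {
  "series": [
    {"x": 0.0005, "y": -0.002, "z": 0.0006, "wx": 0.0013, "wy": 0, "wz": 0.022, "fingers": -1},
    {"x": 0, "y": 0, "z": 0.0008, "wx": 0, "wy": 0, "wz": 0.018, "fingers": -1},
    {"x": 0, "y": 0, "z": 0.001, "wx": 0, "wy": 0, "wz": 0.018, "fingers": -1},
    {"x": 0, "y": 0, "z": 0.001, "wx": 0, "wy": 0, "wz": 0.01, "fingers": -1}
  ]
}}

```text
clock: 11.68
tool_pos: [0.5444, -0.2239, 0.1607]
eef_rot: [0.999, -0.05, -0.001, 0.001]
contact_force: [-0.5, -0.0, -3.4]
opening: 0.175
```

```bash
python3 - <<'E'
from h import *
st();plan([.546,-.2218,.1618],-8,1)
E
```

```text
t 11.68 p [ 0.5444 -0.2239  0.1607] yaw -5.73 tilt [-0.0027 -0.0022] F [-0.51 -0.04 -3.38] M [ 0.083 -0.094  0.011] op 0.175 q [ 0.55  0.77 -0.42  1.74  0.44  0.73 -0.2 ]
{'x': 0.0017, 'y': -0.0028, 'z': -0.0014, 'wx': 0.0008, 'wy': 0.0008, 'wz': 0.0126}
```

It dropped below the ledge with no force, so the flats have matched. I go on down.

{"fn": "apply_moves", "kwargs": {
  "series": [
    {"x": 0, "y": 0, "z": 0.003, "wx": 0.0008, "wy": 0.0008, "wz": 0.003, "fingers": -1},
    {"x": 0, "y": 0, "z": 0.003, "wx": 0, "wy": 0, "wz": 0, "fingers": -1},
    {"x": 0, "y": 0, "z": 0.003, "wx": 0, "wy": 0, "wz": 0, "fingers": -1}
  ]
}}

```text
clock: 12.05
tool_pos: [0.5442, -0.2238, 0.1521]
eef_rot: [0.999, -0.055, -0.0, -0.0]
contact_force: [0.4, 0.2, -4.3]
opening: 0.177
```

```bash
python3 - <<'E'
from h import *
st();plan([.546,-.2218,.1618],-8,1)
E
```

```text
t 12.05 p [ 0.5442 -0.2238  0.1521] yaw -6.25 tilt [-0.0004  0.0008] F [ 0.36  0.16 -4.25] M [-0.004 -0.022  0.01 ] op 0.177 q [ 0.55  0.78 -0.41  1.75  0.45  0.71 -0.21]
{'x': 0.0019, 'y': -0.0027, 'z': -0.0122, 'wx': -0.0002, 'wy': 0.0002, 'wz': 0.0097}
```

{"fn": "apply_moves", "kwargs": {
  "series": [
    {"x": 0, "y": 0, "z": 0.003, "wx": 0, "wy": 0, "wz": 0, "fingers": -1},
    {"x": 0, "y": 0, "z": 0.0025, "wx": 0, "wy": 0, "wz": 0, "fingers": -1},
    {"x": 0, "y": 0, "z": 0.0015, "wx": 0, "wy": 0, "wz": 0, "fingers": -1},
    {"x": 0, "y": 0, "z": 0.0012, "wx": 0, "wy": 0, "wz": 0, "fingers": -1},
    {"x": 0, "y": 0, "z": 0.001, "wx": 0, "wy": 0, "wz": 0, "fingers": -1}
  ]
}}

```text
clock: 12.68
tool_pos: [0.5445, -0.2238, 0.1465]
eef_rot: [0.999, -0.054, 0.0, 0.0]
contact_force: [-3.3, 0.5, 5.0]
opening: 0.178
```

```bash
python3 - <<'E'
from h import *
st()
E
```

```text
t 12.68 p [ 0.5445 -0.2238  0.1465] yaw -6.24 tilt [ 0.0003 -0.0004] F [-3.31  0.48  5.01] M [0.09  0.569 0.022] op 0.178 q [ 0.54  0.79 -0.41  1.76  0.45  0.69 -0.22]
```

{"fn": "apply_moves", "kwargs": {
  "series": [
    {"x": -0.0005, "y": 0, "z": 0.0003, "wx": 0, "wy": 0, "wz": 0.02, "fingers": -1},
    {"x": 0, "y": 0, "z": 0.0003, "wx": 0, "wy": 0, "wz": 0.025, "fingers": -1},
    {"x": 0, "y": 0, "z": 0.0003, "wx": 0, "wy": 0, "wz": 0.025, "fingers": -1},
    {"x": 0, "y": 0, "z": 0.0003, "wx": 0, "wy": 0, "wz": 0.025, "fingers": -1}
  ]
}}

```text
clock: 13.18
tool_pos: [0.5442, -0.2226, 0.1465]
eef_rot: [0.979, -0.205, 0.0, -0.0]
contact_force: [-1.8, 0.4, 0.4]
opening: 0.173
```

```bash
python3 - <<'E'
from h import *
st()
E
```

```text
t 13.18 p [ 0.5442 -0.2226  0.1465] yaw -23.67 tilt [0.0009 0.0003] F [-1.79  0.43  0.43] M [0.007 0.341 0.309] op 0.173 q [ 0.5   0.77 -0.32  1.76  0.37  0.67 -0.45]
```

{"fn": "apply_moves", "kwargs": {
  "series": [
    {"x": 0, "y": 0, "z": 0.0012, "wx": 0, "wy": 0, "wz": 0.022, "fingers": -1},
    {"x": 0, "y": 0, "z": 0.0006, "wx": 0, "wy": 0, "wz": 0.022, "fingers": -1},
    {"x": 0, "y": 0, "z": 0.0006, "wx": 0, "wy": 0, "wz": 0.022, "fingers": -1}
  ]
}}

```text
clock: 13.55
tool_pos: [0.5441, -0.2224, 0.1465]
eef_rot: [0.952, -0.307, 0.001, 0.0]
contact_force: [-2.0, -0.6, 2.8]
opening: 0.172
```

```bash
python3 - <<'E'
from h import *
st()
E
```

```text
t 13.55 p [ 0.5441 -0.2224  0.1465] yaw -35.7 tilt [ 0.001  -0.0014] F [-2.02 -0.6   2.8 ] M [0.057 0.452 0.321] op 0.172 q [ 0.46  0.77 -0.26  1.76  0.31  0.65 -0.6 ]
```

{"fn": "apply_moves", "kwargs": {
  "series": [
    {"x": 0, "y": 0, "z": 0.0005, "wx": 0, "wy": 0, "wz": 0.018, "fingers": -1},
    {"x": 0, "y": 0, "z": 0.0005, "wx": 0, "wy": 0, "wz": 0.018, "fingers": -1},
    {"x": 0, "y": 0, "z": 0.0005, "wx": 0, "wy": 0, "wz": 0.018, "fingers": -1}
  ]
}}

```text
clock: 13.92
tool_pos: [0.5439, -0.2221, 0.1465]
eef_rot: [0.922, -0.387, 0.001, 0.001]
contact_force: [-1.8, 0.3, 2.3]
opening: 0.178
```

```bash
python3 - <<'E'
from h import *
st()
E
```

```text
t 13.93 p [ 0.5439 -0.2221  0.1465] yaw -45.52 tilt [ 0.001  -0.0025] F [-1.78  0.31  2.35] M [0.081 0.475 0.324] op 0.178 q [ 0.43  0.76 -0.21  1.77  0.25  0.64 -0.72]
```

{"fn": "apply_moves", "kwargs": {
  "series": [
    {"x": 0, "y": 0, "z": 0.0005, "wx": 0.0004, "wy": 0.0007, "wz": 0.016, "fingers": -1},
    {"x": 0, "y": 0, "z": 0.0005, "wx": 0, "wy": 0, "wz": 0.016, "fingers": -1},
    {"x": 0, "y": 0, "z": 0.0005, "wx": 0, "wy": 0, "wz": 0.016, "fingers": -1}
  ]
}}

```text
clock: 14.3
tool_pos: [0.5439, -0.222, 0.1465]
eef_rot: [0.889, -0.458, 0.003, 0.001]
contact_force: [-2.3, 0.9, 5.2]
opening: 0.176
```

```bash
python3 - <<'E'
from h import *
st()
E
```

```text
t 14.3 p [ 0.5439 -0.222   0.1465] yaw -54.49 tilt [ 0.0037 -0.0039] F [-2.31  0.87  5.18] M [0.2   0.679 0.303] op 0.176 q [ 0.41  0.76 -0.17  1.77  0.2   0.62 -0.84]
```

{"fn": "apply_moves", "kwargs": {
  "series": [
    {"x": 0, "y": 0, "z": 0.0, "wx": 0, "wy": 0, "wz": 0.015, "fingers": -1},
    {"x": 0, "y": 0, "z": 0.0002, "wx": 0, "wy": 0, "wz": 0.015, "fingers": -1},
    {"x": 0, "y": 0, "z": 0.0002, "wx": 0, "wy": 0, "wz": 0.015, "fingers": -1}
  ]
}}

```text
clock: 14.68
tool_pos: [0.5438, -0.2219, 0.1465]
eef_rot: [0.852, -0.523, 0.003, 0.001]
contact_force: [-2.0, 0.5, 5.4]
opening: 0.183
```

```bash
python3 - <<'E'
from h import *
st();plan([.544,-.222,.1465],-63,1)
E
```

```text
t 14.68 p [ 0.5438 -0.2219  0.1465] yaw -63.1 tilt [ 0.0036 -0.004 ] F [-1.99  0.51  5.44] M [0.227 0.676 0.282] op 0.183 q [ 0.38  0.76 -0.13  1.77  0.16  0.61 -0.94]
{'x': 0.0002, 'y': -0.0002, 'z': -0.0, 'wx': -0.0005, 'wy': -0.0017, 'wz': -0.0006}
```

{"fn": "apply_moves", "kwargs": {
  "series": [
    {"x": 0, "y": 0, "z": 0, "wx": -0.0004, "wy": -0.0015, "wz": 0.015, "fingers": -1},
    {"x": 0, "y": 0, "z": 0.0002, "wx": 0, "wy": 0, "wz": 0.015, "fingers": -1},
    {"x": 0, "y": 0, "z": 0.0002, "wx": 0, "wy": 0, "wz": 0.015, "fingers": -1}
  ]
}}

```text
clock: 15.05
tool_pos: [0.544, -0.2221, 0.1465]
eef_rot: [0.81, -0.586, 0.0, -0.0]
contact_force: [-2.3, 1.6, 5.7]
opening: 0.177
```

```bash
python3 - <<'E'
from h import *
st()
E
```

```text
t 15.05 p [ 0.544  -0.2221  0.1465] yaw -71.75 tilt [ 0.0007 -0.0004] F [-2.34  1.55  5.67] M [0.242 0.682 0.342] op 0.177 q [ 0.36  0.76 -0.09  1.77  0.1   0.62 -1.04]
```

{"fn": "apply_moves", "kwargs": {
  "series": [
    {"x": 0, "y": 0, "z": 0, "wx": 0, "wy": 0, "wz": 0.014, "fingers": -1},
    {"x": 0, "y": 0, "z": 0, "wx": 0, "wy": 0, "wz": 0.014, "fingers": -1},
    {"x": 0, "y": 0, "z": 0, "wx": 0, "wy": 0, "wz": 0.014, "fingers": -1}
  ]
}}

```text
clock: 15.42
tool_pos: [0.544, -0.2219, 0.1465]
eef_rot: [0.768, -0.641, 0.0, 0.0]
contact_force: [-1.5, 0.0, 4.4]
opening: 0.176
```

```bash
python3 - <<'E'
from meas import *
st()
n="scene";p,d=snapshot(n); np.save("pics/scene3.npy",d); cv2.imwrite("pics/scene3.png",p[:,:,::-1])
P=deproj(n,d).reshape(-1,3); t=get_state()["tool_pos"]
m=(abs(P[:,2]-.178)<.006)&(np.hypot(*(P[:,:2]-t[:2]).T)<.035); q=P[m]; print(m.sum()); print(q[:,:2].mean(0))
cv2.imwrite("pics/turn.png",cv2.convertScaleAbs(cv2.resize(p[130:290,80:220,::-1],None,fx=3.5,fy=3.5,interpolation=cv2.INTER_CUBIC),alpha=1.4))
E
```

```text
t 15.43 p [ 0.544  -0.2219  0.1465] yaw -79.71 tilt [ 0.0005 -0.0006] F [-1.52  0.04  4.38] M [0.081 0.57  0.764] op 0.176 q [ 0.34  0.76 -0.05  1.77  0.06  0.61 -1.14]
166
[ 0.55194722 -0.22018012]
```

View pics/turn.png

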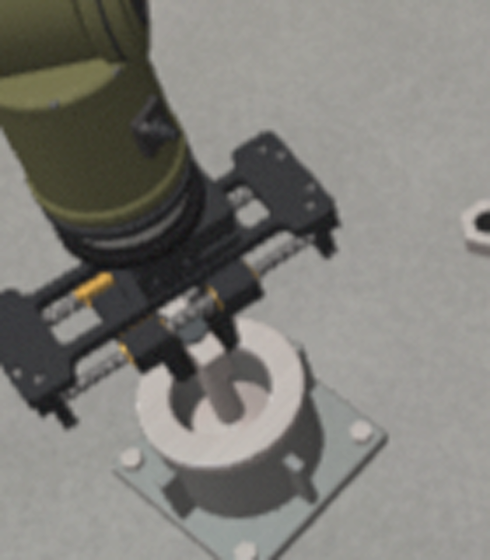

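The picture shows the socket down in the bore (230,410) with the bar still gripped. The moment jumped from 0.32 to 0.76 N m, so the nut is at its stop. One small further step for margin.

{"fn": "apply_moves", "kwargs": {
  "series": [
    {"x": 0, "y": 0, "z": 0, "wx": 0, "wy": 0, "wz": 0.012, "fingers": -1}
  ]
}}

```text
clock: 15.6
tool_pos: [0.5441, -0.2218, 0.1465]
eef_rot: [0.755, -0.656, 0.0, 0.0]
contact_force: [-2.4, -0.2, 4.3]
opening: 0.176
```

```bash
python3 - <<'E'
from h import *
st()
E
```

```text
t 15.6 p [ 0.5441 -0.2218  0.1465] yaw -82.0 tilt [ 0.0004 -0.0008] F [-2.36 -0.19  4.29] M [0.094 0.617 0.94 ] op 0.176 q [ 0.33  0.76 -0.04  1.77  0.05  0.61 -1.17]
```

Firm at about 0.9 N m, with a slope of 4.4 N m/rad as expected. Now I ease off.

{"fn": "apply_moves", "kwargs": {
  "series": [
    {"x": 0, "y": 0, "z": -0.0003, "wx": 0, "wy": 0, "wz": -0.018, "fingers": -1},
    {"x": 0, "y": 0, "z": -0.0003, "wx": 0, "wy": 0, "wz": -0.018, "fingers": -1},
    {"x": 0, "y": 0, "z": 0, "wx": 0, "wy": 0, "wz": -0.018, "fingers": -1},
    {"x": 0, "y": 0, "z": 0, "wx": 0, "wy": 0, "wz": -0.012, "fingers": -1}
  ]
}}

```text
clock: 16.1
tool_pos: [0.5439, -0.2221, 0.1465]
eef_rot: [0.818, -0.575, 0.0, 0.0]
contact_force: [-2.4, -0.1, 4.9]
opening: 0.179
```

```bash
python3 - <<'E'
from h import *
st()
E
```

```text
t 16.1 p [ 0.5439 -0.2221  0.1465] yaw -70.25 tilt [ 0.0001 -0.0006] F [-2.42 -0.06  4.9 ] M [0.176 0.61  0.098] op 0.179 q [ 0.36  0.76 -0.09  1.77  0.11  0.62 -1.02]
```

{"fn": "apply_moves", "kwargs": {
  "series": [
    {"x": 0, "y": 0, "z": -0.001, "wx": 0, "wy": 0, "wz": -0.014, "fingers": -1},
    {"x": 0, "y": 0, "z": -0.001, "wx": 0, "wy": 0, "wz": -0.013, "fingers": -1}
  ]
}}

```text
clock: 16.35
tool_pos: [0.5436, -0.222, 0.1468]
eef_rot: [0.842, -0.54, -0.0, 0.0]
contact_force: [0.2, 0.5, -3.6]
opening: 0.176
```

```bash
python3 - <<'E'
from h import *
st()
E
```

```text
t 16.35 p [ 0.5436 -0.222   0.1468] yaw -65.32 tilt [-0.0008  0.0003] F [ 0.22  0.52 -3.58] M [ 0.006 -0.01  -0.026] op 0.176 q [ 0.38  0.76 -0.12  1.77  0.14  0.62 -0.96]
```

{"fn": "apply_moves", "kwargs": {
  "series": [
    {"x": 0, "y": 0, "z": -0.004, "wx": 0, "wy": 0, "wz": 0, "fingers": -1},
    {"x": 0, "y": 0, "z": -0.006, "wx": 0, "wy": 0, "wz": 0, "fingers": -1},
    {"x": 0, "y": 0, "z": -0.008, "wx": 0, "wy": 0, "wz": 0, "fingers": -1},
    {"x": 0, "y": 0, "z": -0.01, "wx": 0, "wy": 0, "wz": 0, "fingers": -1},
    {"x": 0, "y": 0, "z": -0.01, "wx": 0, "wy": 0, "wz": 0, "fingers": -1}
  ]
}}

```text
clock: 16.98
tool_pos: [0.544, -0.2219, 0.1783]
eef_rot: [0.842, -0.54, -0.0, -0.0]
contact_force: [-0.1, 0.0, -3.0]
opening: 0.175
```

```bash
python3 - <<'E'
from h import *
st();plan([.544,-.222,.262],-65.3,5)
E
```

```text
t 16.98 p [ 0.544  -0.2219  0.1783] yaw -65.36 tilt [-0.0004  0.0009] F [-0.07  0.03 -3.  ] M [-0.011 -0.022  0.039] op 0.175 q [ 0.38  0.72 -0.13  1.74  0.13  0.69 -0.95]
{'x': 0.0, 'y': 0.0, 'z': -0.0209, 'wx': 0.0, 'wy': 0.0001, 'wz': -0.0001}
{'x': 0.0, 'y': 0.0, 'z': -0.0209, 'wx': 0.0, 'wy': 0.0001, 'wz': -0.0001}
{'x': 0.0, 'y': 0.0, 'z': -0.0209, 'wx': 0.0, 'wy': 0.0001, 'wz': -0.0001}
{'x': 0.0, 'y': 0.0, 'z': -0.0209, 'wx': 0.0, 'wy': 0.0001, 'wz': -0.0001}
{'x': 0.0, 'y': 0.0, 'z': -0.0209, 'wx': 0.0, 'wy': 0.0001, 'wz': -0.0001}
```

{"fn": "apply_moves", "kwargs": {
  "series": [
    {"x": 0, "y": 0, "z": -0.018, "wx": 0, "wy": 0, "wz": 0, "fingers": -1},
    {"x": 0, "y": 0, "z": -0.022, "wx": 0, "wy": 0, "wz": 0, "fingers": -1},
    {"x": 0, "y": 0, "z": -0.022, "wx": 0, "wy": 0, "wz": 0, "fingers": -1},
    {"x": 0, "y": 0, "z": -0.022, "wx": 0, "wy": 0, "wz": 0, "fingers": -1},
    {"x": 0, "y": 0, "z": -0.02, "wx": 0, "wy": 0, "wz": 0, "fingers": -1},
    {"x": 0, "y": 0, "z": -0.008, "wx": 0, "wy": 0, "wz": 0, "fingers": -1}
  ]
}}

```text
clock: 17.73
tool_pos: [0.5443, -0.2219, 0.276]
eef_rot: [0.842, -0.54, 0.001, -0.001]
contact_force: [-0.1, 0.3, -4.1]
opening: 0.179
```

```bash
python3 - <<'E'
from h import *
st();plan([.478,.217,.262],-25,11)
E
```

```text
t 17.73 p [ 0.5443 -0.2219  0.276 ] yaw -65.36 tilt [ 0.0032 -0.0001] F [-0.1   0.27 -4.05] M [-0.019 -0.011  0.006] op 0.179 q [ 0.39  0.59 -0.14  1.64  0.1   0.91 -0.93]
{'x': -0.0485, 'y': -0.0139, 'z': 0.0016, 'wx': -0.0001, 'wy': -0.0001, 'wz': -0.0204}
{'x': -0.0475, 'y': -0.017, 'z': 0.0016, 'wx': -0.0001, 'wy': -0.0001, 'wz': -0.0204}
{'x': -0.0463, 'y': -0.02, 'z': 0.0016, 'wx': -0.0001, 'wy': -0.0001, 'wz': -0.0204}
{'x': -0.0449, 'y': -0.0229, 'z': 0.0016, 'wx': -0.0001, 'wy': -0.0001, 'wz': -0.0204}
{'x': -0.0434, 'y': -0.0258, 'z': 0.0016, 'wx': -0.0001, 'wy': -0.0001, 'wz': -0.0204}
{'x': -0.0416, 'y': -0.0285, 'z': 0.0016, 'wx': -0.0001, 'wy': -0.0001, 'wz': -0.0204}
{'x': -0.0397, 'y': -0.0311, 'z': 0.0016, 'wx': -0.0001, 'wy': -0.0001, 'wz': -0.0204}
{'x': -0.0376, 'y': -0.0336, 'z': 0.0016, 'wx': -0.0001, 'wy': -0.0001, 'wz': -0.0204}
{'x': -0.0354, 'y': -0.0359, 'z': 0.0016, 'wx': -0.0001, 'wy': -0.0001, 'wz': -0.0204}
{'x': -0.033, 'y': -0.0381, 'z': 0.0016, 'wx': -0.0001, 'wy': -0.0001, 'wz': -0.0204}
{'x': -0.0305, 'y': -0.0401, 'z': 0.0016, 'wx': -0.0001, 'wy': -0.0001, 'wz': -0.0204}
```

{"fn": "apply_moves", "kwargs": {
  "series": [
    {"x": -0.0485, "y": -0.014, "z": -0.002, "wx": 0, "wy": 0, "wz": -0.02, "fingers": -1},
    {"x": -0.0475, "y": -0.017, "z": -0.002, "wx": 0, "wy": 0, "wz": -0.02, "fingers": -1},
    {"x": -0.046, "y": -0.02, "z": -0.002, "wx": 0, "wy": 0, "wz": -0.02, "fingers": -1},
    {"x": -0.045, "y": -0.023, "z": -0.002, "wx": 0, "wy": 0, "wz": -0.02, "fingers": -1},
    {"x": -0.043, "y": -0.026, "z": -0.002, "wx": 0, "wy": 0, "wz": -0.02, "fingers": -1},
    {"x": -0.0415, "y": -0.0285, "z": 0, "wx": 0, "wy": 0, "wz": -0.02, "fingers": -1},
    {"x": -0.04, "y": -0.031, "z": 0, "wx": 0, "wy": 0, "wz": -0.02, "fingers": -1},
    {"x": -0.0375, "y": -0.0335, "z": 0, "wx": 0, "wy": 0, "wz": -0.02, "fingers": -1}
  ]
}}

```text
clock: 18.73
tool_pos: [0.4948, 0.1014, 0.2851]
eef_rot: [0.951, -0.31, 0.003, 0.001]
contact_force: [0.9, 0.1, -3.4]
opening: 0.178
```

```bash
python3 - <<'E'
from h import *
st();plan([.478,.217,.275],-25,4)
E
```

```text
t 18.73 p [0.4948 0.1014 0.2851] yaw -36.16 tilt [ 0.0054 -0.0042] F [ 0.95  0.07 -3.44] M [-0.013 -0.031 -0.081] op 0.178 q [-0.11  0.48 -0.29  1.86  0.19  0.83 -1.13]
{'x': -0.0256, 'y': -0.0261, 'z': 0.003, 'wx': 0.0001, 'wy': -0.0005, 'wz': -0.0155}
{'x': -0.0243, 'y': -0.0273, 'z': 0.003, 'wx': 0.0001, 'wy': -0.0005, 'wz': -0.0155}
{'x': -0.0229, 'y': -0.0284, 'z': 0.0031, 'wx': 0.0001, 'wy': -0.0005, 'wz': -0.0155}
{'x': -0.0215, 'y': -0.0295, 'z': 0.0031, 'wx': 0.0001, 'wy': -0.0005, 'wz': -0.0155}
```

{"fn": "apply_moves", "kwargs": {
  "series": [
    {"x": -0.0256, "y": -0.026, "z": 0.001, "wx": 0, "wy": -0.0005, "wz": -0.0155, "fingers": -1},
    {"x": -0.0243, "y": -0.027, "z": 0.001, "wx": 0, "wy": -0.0005, "wz": -0.0155, "fingers": -1},
    {"x": -0.02, "y": -0.025, "z": 0.001, "wx": 0, "wy": -0.0005, "wz": -0.012, "fingers": -1},
    {"x": -0.008, "y": -0.01, "z": 0.001, "wx": 0, "wy": 0, "wz": 0, "fingers": -1},
    {"x": 0, "y": 0, "z": 0, "wx": 0, "wy": 0, "wz": 0, "fingers": -1},
    {"x": 0, "y": 0, "z": 0, "wx": 0, "wy": 0, "wz": 0, "fingers": -1}
  ]
}}

```text
clock: 19.48
tool_pos: [0.4783, 0.1987, 0.2822]
eef_rot: [0.97, -0.242, 0.001, 0.001]
contact_force: [-0.7, -0.4, -3.6]
opening: 0.179
```

```bash
python3 - <<'E'
from h import *
st();plan([.478,.217,.262],-25,2)
E
```

```text
t 19.48 p [0.4783 0.1987 0.2822] yaw -27.96 tilt [ 0.0007 -0.0024] F [-0.74 -0.38 -3.59] M [-0.094 -0.088 -0.007] op 0.179 q [-0.27  0.5  -0.33  1.83  0.21  0.85 -1.2 ]
{'x': -0.0055, 'y': -0.01, 'z': 0.0126, 'wx': 0.0003, 'wy': -0.0003, 'wz': -0.0082}
{'x': -0.0053, 'y': -0.0101, 'z': 0.0126, 'wx': 0.0003, 'wy': -0.0003, 'wz': -0.0082}
```

Lower while aligning to z ≈ 0.20 (mouth 0.072, above the rack top at 0.04), then check by camera.

{"fn": "apply_moves", "kwargs": {
  "series": [
    {"x": -0.0055, "y": -0.01, "z": 0.01, "wx": 0.0003, "wy": -0.0003, "wz": 0, "fingers": -1},
    {"x": -0.0053, "y": -0.01, "z": 0.025, "wx": 0.0003, "wy": -0.0003, "wz": 0, "fingers": -1},
    {"x": 0, "y": 0, "z": 0.025, "wx": 0, "wy": 0, "wz": 0, "fingers": -1},
    {"x": 0, "y": 0, "z": 0.025, "wx": 0, "wy": 0, "wz": 0, "fingers": -1},
    {"x": 0, "y": 0, "z": 0.01, "wx": 0, "wy": 0, "wz": 0, "fingers": -1},
    {"x": 0, "y": 0, "z": 0, "wx": 0, "wy": 0, "wz": 0, "fingers": -1},
    {"x": 0, "y": 0, "z": 0, "wx": 0, "wy": 0, "wz": 0, "fingers": -1}
  ]
}}

```text
clock: 20.35
tool_pos: [0.4804, 0.2156, 0.203]
eef_rot: [0.969, -0.245, 0.001, -0.0]
contact_force: [0.3, -0.6, -2.6]
opening: 0.177
```

```bash
python3 - <<'E'
from meas import *
st()
o=[]
for n,(u0,u1,v0,v1) in(("scene",(230,330,90,220)),("top",(170,270,160,250))):
    p,d=snapshot(n); np.save(f"pics/{n}4.npy",d); cv2.imwrite(f"pics/{n}4.png",p[:,:,::-1])
    meas(n,4); c=p[v0:v1,u0:u1,::-1]; o.append(cv2.resize(c,None,fx=4,fy=4,interpolation=cv2.INTER_CUBIC))
    print(n,"proj socket mouth/well", proj(n,[[.4766,.2177,.04]]).round(1).tolist())
h=max(i.shape[0] for i in o); o=[cv2.copyMakeBorder(i,0,h-i.shape[0],0,0,cv2.BORDER_CONSTANT) for i in o]
cv2.imwrite("pics/rackover.png",cv2.convertScaleAbs(np.hstack(o),alpha=1.4))
# rack top by scene camera: colour mask edges
p=cv2.imread("pics/scene4.png"); hsv=cv2.cvtColor(p,cv2.COLOR_BGR2HSV)
P=deproj("scene",np.load("pics/scene4.npy")); m=(abs(P[...,2]-.04)<.005); m[:, :225]=0; m[:,330:]=0; m[:130]=0; m[220:]=0
m&=(hsv[...,1]>90); q=plane("scene",np.argwhere(m)[:,::-1],.04)[:,:2]; print("scene rack",cv2.minAreaRect((q*1000).astype(np.float32)))
E
```

```text
t 20.35 p [0.4804 0.2156 0.203 ] yaw -28.41 tilt [0.0017 0.0001] F [ 0.34 -0.63 -2.64] M [-0.038 -0.011 -0.016] op 0.177 q [-0.33  0.62 -0.29  1.9   0.27  0.66 -1.28]
scene socket 162 (array([0.4789, 0.2171]), np.float64(0.00065))
scene shaft 86 (array([0.4797, 0.216 ]), np.float64(0.00063))
scene proj socket mouth/well [[296.5, 156.7]]
top proj socket mouth/well [[195.8, 214.1]]
scene rack ((449.02850341796875, 175.07083129882812), (160.61154174804688, 277.1275329589844), 11.30988597869873)
```

View pics/rackover.png

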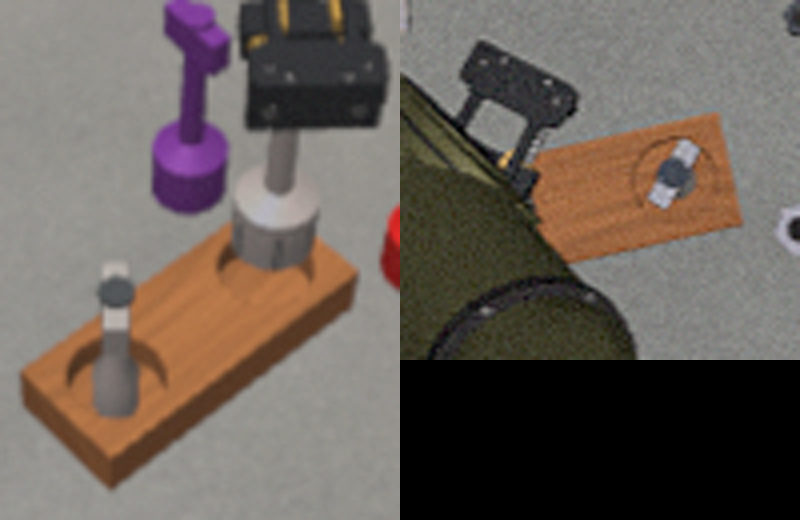

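Scene crop: the socket (275,225) hangs over the empty well (265,275), and the slim one still stands in the other well. I check the well centre by the scene camera too.

```bash
python3 - <<'E'
from h import *
for n,(u0,u1,v0,v1) in(("scene",(225,330,130,220)),("top",(170,270,170,250))):
    p=cv2.imread(f"pics/{n}0.png"); hsv=cv2.cvtColor(p,cv2.COLOR_BGR2HSV); P=deproj(n,np.load(f"pics/{n}0.npy"))
    m=np.zeros(p.shape[:2],bool); m[v0:v1,u0:u1]=1; m&=(hsv[...,0]>5)&(hsv[...,0]<22)&(hsv[...,1]>110)&(abs(P[...,2]-.04)<.004)
    k,l,s,_=cv2.connectedComponentsWithStats(m.astype(np.uint8)); m=l==1+np.argmax(s[1:,4])
    q=plane(n,np.argwhere(m)[:,::-1],.04)[:,:2]; r=cv2.minAreaRect((q*1000).astype(np.float32)); print(n,r)
    b=cv2.boxPoints(r)/1000; c=np.array(r[0])/1000
    e=sorted([(np.linalg.norm(b[i]-b[i-1]),i) for i in range(4)])[-1][1]; y=(b[e]-b[e-1]); y/=np.linalg.norm(y); y*=np.sign(y[1])
    print("wells",c+.065*y,c-.065*y)
E
```

```text
scene ((489.9878845214844, 152.6407470703125), (87.98566436767578, 216.72579956054688), 11.771502494812012)
wells [0.47672728 0.21627373] [0.50324848 0.08900777]
top ((489.2934875488281, 155.14186096191406), (85.05757904052734, 213.87893676757812), 11.730934143066406)
wells [0.47607796 0.21878421] [0.50250902 0.09149951]
```

{"fn": "apply_moves", "kwargs": {
  "series": [
    {"x": -0.0022, "y": 0.0012, "z": 0, "wx": 0, "wy": 0, "wz": 0, "fingers": -1},
    {"x": 0, "y": 0, "z": 0.01, "wx": 0, "wy": 0, "wz": 0, "fingers": -1},
    {"x": 0, "y": 0, "z": 0.015, "wx": 0, "wy": 0, "wz": 0, "fingers": -1},
    {"x": 0, "y": 0, "z": 0.012, "wx": 0, "wy": 0, "wz": 0, "fingers": -1},
    {"x": 0, "y": 0, "z": 0.008, "wx": 0, "wy": 0, "wz": 0, "fingers": -1},
    {"x": 0, "y": 0, "z": 0, "wx": 0, "wy": 0, "wz": 0, "fingers": -1}
  ]
}}

```text
clock: 21.2
tool_pos: [0.4785, 0.2157, 0.1648]
eef_rot: [0.969, -0.245, 0.001, -0.001]
contact_force: [-0.2, 0.0, -3.7]
opening: 0.174
```

```bash
python3 - <<'E'
from h import *
st();plan([.4785,.216,.145],-28.4,1)
E
```

```text
t 21.2 p [0.4785 0.2157 0.1648] yaw -28.41 tilt [0.0025 0.0004] F [-0.16  0.02 -3.68] M [-0.015 -0.045 -0.039] op 0.174 q [-0.35  0.68 -0.26  1.94  0.31  0.56 -1.31]
{'x': -0.0002, 'y': -0.0003, 'z': 0.0248, 'wx': -0.0005, 'wy': -0.0006, 'wz': -0.0001}
```

{"fn": "apply_moves", "kwargs": {
  "series": [
    {"x": 0, "y": 0, "z": 0.006, "wx": -0.0005, "wy": -0.0006, "wz": 0, "fingers": -1},
    {"x": 0, "y": 0, "z": 0.007, "wx": 0, "wy": 0, "wz": 0, "fingers": -1},
    {"x": 0, "y": 0, "z": 0.006, "wx": 0, "wy": 0, "wz": 0, "fingers": -1},
    {"x": 0, "y": 0, "z": 0.003, "wx": 0, "wy": 0, "wz": 0, "fingers": -1},
    {"x": 0, "y": 0, "z": 0.001, "wx": 0, "wy": 0, "wz": 0, "fingers": -1},
    {"x": 0, "y": 0, "z": 0.001, "wx": 0, "wy": 0, "wz": 0, "fingers": -1}
  ]
}}

```text
clock: 21.95
tool_pos: [0.4791, 0.2161, 0.1448]
eef_rot: [0.969, -0.245, 0.001, -0.001]
contact_force: [-0.5, 0.3, -2.8]
opening: 0.175
```

```bash
python3 - <<'E'
from h import *
st()
E
```

```text
t 21.95 p [0.4791 0.2161 0.1448] yaw -28.42 tilt [0.0013 0.0008] F [-0.5   0.29 -2.82] M [-0.027 -0.074 -0.018] op 0.175 q [-0.36  0.71 -0.24  1.95  0.32  0.52 -1.33]
```

{"fn": "apply_moves", "kwargs": {
  "series": [
    {"x": 0, "y": 0, "z": 0.001, "wx": 0, "wy": 0, "wz": 0, "fingers": -1},
    {"x": 0, "y": 0, "z": 0.001, "wx": 0, "wy": 0, "wz": 0, "fingers": -1},
    {"x": 0, "y": 0, "z": 0.0008, "wx": 0, "wy": 0, "wz": 0, "fingers": -1}
  ]
}}

```text
clock: 22.32
tool_pos: [0.4793, 0.2162, 0.1427]
eef_rot: [0.969, -0.246, 0.001, -0.001]
contact_force: [-0.6, -0.1, -3.5]
opening: 0.176
```

```bash
python3 - <<'E'
from h import *
st()
E
```

```text
t 22.32 p [0.4793 0.2162 0.1427] yaw -28.42 tilt [0.0018 0.0011] F [-0.64 -0.12 -3.5 ] M [-0.034 -0.055 -0.012] op 0.176 q [-0.37  0.71 -0.24  1.95  0.32  0.51 -1.33]
```

{"fn": "apply_moves", "kwargs": {
  "series": [
    {"x": 0, "y": 0, "z": 0.0008, "wx": 0, "wy": 0, "wz": 0, "fingers": -1},
    {"x": 0, "y": 0, "z": 0.0008, "wx": 0, "wy": 0, "wz": 0, "fingers": -1}
  ]
}}

```text
clock: 22.58
tool_pos: [0.4796, 0.2166, 0.1425]
eef_rot: [0.969, -0.245, 0.001, -0.001]
contact_force: [-2.2, -0.7, 6.5]
opening: 0.18
```

```bash
python3 - <<'E'
from h import *
st()
E
```

```text
t 22.57 p [0.4796 0.2166 0.1425] yaw -28.42 tilt [0.0031 0.0016] F [-2.19 -0.71  6.47] M [-0.268  0.444 -0.008] op 0.18 q [-0.37  0.71 -0.24  1.95  0.32  0.51 -1.33]
```

Seated on the well floor. I unload, then open gently.

{"fn": "apply_moves", "kwargs": {
  "series": [
    {"x": 0, "y": 0, "z": -0.0003, "wx": 0, "wy": 0, "wz": 0, "fingers": -1},
    {"x": 0, "y": 0, "z": 0, "wx": 0, "wy": 0, "wz": 0, "fingers": -1},
    {"x": 0, "y": 0, "z": 0, "wx": 0, "wy": 0, "wz": 0, "fingers": -0.6},
    {"x": 0, "y": 0, "z": 0, "wx": 0, "wy": 0, "wz": 0, "fingers": -0.4},
    {"x": 0, "y": 0, "z": 0, "wx": 0, "wy": 0, "wz": 0, "fingers": 0},
    {"x": 0, "y": 0, "z": 0, "wx": 0, "wy": 0, "wz": 0, "fingers": 0}
  ],
  "force": 5
}}

```text
clock: 23.32
tool_pos: [0.4804, 0.2169, 0.143]
eef_rot: [0.969, -0.246, 0.002, -0.002]
contact_force: [0.2, -0.2, 0.0]
opening: 0.488
```

```bash
python3 - <<'E'
from h import *
st()
E
```

```text
t 23.32 p [0.4804 0.2169 0.143 ] yaw -28.42 tilt [0.0047 0.0025] F [ 0.19 -0.23  0.01] M [-0.021 -0.021 -0.023] op 0.488 q [-0.37  0.71 -0.24  1.95  0.32  0.51 -1.33]
```

{"fn": "apply_moves", "kwargs": {
  "series": [
    {"x": 0, "y": 0, "z": -0.01, "wx": 0, "wy": 0, "wz": 0, "fingers": 0},
    {"x": 0, "y": 0, "z": -0.025, "wx": 0, "wy": 0, "wz": 0, "fingers": 0},
    {"x": 0, "y": 0, "z": -0.035, "wx": 0, "wy": 0, "wz": 0, "fingers": 0},
    {"x": 0, "y": 0, "z": -0.035, "wx": 0, "wy": 0, "wz": 0, "fingers": 0},
    {"x": 0.01, "y": 0.03, "z": -0.035, "wx": 0, "wy": 0, "wz": 0, "fingers": 0},
    {"x": 0.025, "y": 0.05, "z": -0.01, "wx": 0, "wy": 0, "wz": 0, "fingers": 0},
    {"x": 0.025, "y": 0.05, "z": 0, "wx": 0, "wy": 0, "wz": 0, "fingers": 0},
    {"x": 0.01, "y": 0.05, "z": 0, "wx": 0, "wy": 0, "wz": 0, "fingers": 0}
  ]
}}

```text
clock: 24.32
tool_pos: [0.4621, 0.0635, 0.2705]
eef_rot: [0.97, -0.242, 0.005, -0.004]
contact_force: [0.1, 0.0, -0.4]
opening: 0.5
```

{"fn": "apply_moves", "kwargs": {
  "series": [
    {"x": 0.01, "y": 0.04, "z": 0, "wx": 0, "wy": 0, "wz": 0, "fingers": 0},
    {"x": 0, "y": 0.03, "z": 0, "wx": 0, "wy": 0, "wz": 0, "fingers": 0},
    {"x": 0, "y": 0, "z": 0, "wx": 0, "wy": 0, "wz": 0, "fingers": 0},
    {"x": 0, "y": 0, "z": 0, "wx": 0, "wy": 0, "wz": 0, "fingers": 0}
  ]
}}

```text
clock: 24.82
tool_pos: [0.4419, 0.006, 0.2721]
eef_rot: [0.97, -0.245, 0.006, -0.004]
contact_force: [-0.2, 0.1, 0.2]
opening: 0.499
```

```bash
python3 - <<'E'
from meas import *
st()
o=[]
for n,(u0,u1,v0,v1) in(("scene",(100,350,80,290)),("top",(140,380,140,280))):
    p,d=snapshot(n); np.save(f"pics/{n}5.npy",d)
    c=p[v0:v1,u0:u1,::-1]; o.append(cv2.resize(c,(390,int(390*(v1-v0)/(u1-u0))),interpolation=cv2.INTER_CUBIC))
    P=deproj(n,d).reshape(-1,3); c=np.array([.479,.2165])
    for nm,lo,hi,r in(("socket",.044,.054,.027),("shaft",.074,.14,.0085)):
        m=(P[:,2]>lo)&(P[:,2]<hi)&(np.hypot(*(P[:,:2]-c).T)<.034)
        if m.sum()>8: print(n,nm,m.sum(),fitr(P[m],r,c))
    m=(P[:,2]>.15)&(P[:,2]<.19)&(np.hypot(*(P[:,:2]-c).T)<.034); print(n,"top z",m.sum(),np.percentile(P[m,2],[50,90]).round(4),P[m,:2].mean(0).round(4))
h=max(i.shape[0] for i in o); o=[cv2.copyMakeBorder(i,0,h-i.shape[0],0,5,cv2.BORDER_CONSTANT) for i in o]
cv2.imwrite("pics/final.png",cv2.convertScaleAbs(np.hstack(o),alpha=1.4))
E
```

```text
t 24.82 p [0.4419 0.006  0.2721] yaw -28.33 tilt [0.0141 0.0049] F [-0.23  0.14  0.25] M [ 0.006 -0.016 -0.004] op 0.499 q [ 0.13  0.41 -0.36  2.05  0.22  0.7  -0.86]
scene socket 49 (array([0.4782, 0.2179]), np.float64(0.00068))
scene shaft 126 (array([0.4783, 0.2175]), np.float64(0.00068))
scene top z 273 [0.171 0.179] [0.4819 0.2139]
top socket 10 (array([0.4827, 0.2179]), np.float64(0.00129))
top top z 126 [0.1755 0.1798] [0.4799 0.2161]
```

View pics/final.png

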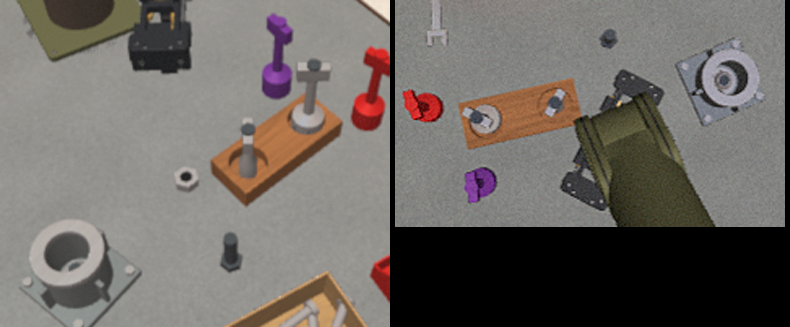

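The final picture shows the wide extension upright in its well (scene crop (310,100), top crop (480,118)). The slim one, loose nut, bolt, spanner and the purple and red look-alikes are undisturbed, and the arm is clear. I hand in.

```bash
python3 -c "
from plant import *
print(finish_job())"
```

```text
the job is handed in; nothing more can be done
None
```

The nut is tightened firmly against its stop, and the wide-socket extension is back upright in the rack well it came from. I handed the job in at about 25 s on the robot's clock, well under the 72 s limit.

- **Seating:** I felt for the flats clockwise, pressing with roughly 10 N. The socket dropped onto the nut after about 48° and bottomed 15.5 mm below the ledge where it first touched. The full drop should be 16 mm. It stayed at that height when I pressed and turned, so I took it as fully home.
- **Tightening:** The nut ran at about 0.3 N m, then the wrist moment rose at its stop. I stopped at 0.94 N m, between firm (0.5) and overtightened (1.6). The rise was about 4.4 N m per rad, close to the 5 expected.
- **Easing off:** I turned back about 17°, within the spring-back and free play. The moment was then about zero and only the extension's own weight was left, so the nut should not have loosened. I could not see the nut's angle directly.
- **Last checks:** In the scene camera the socket and shaft axes agree to within 0.5 mm, so the extension stands upright within about 2 mm of the well's centre. In the top camera the socket came out about 4 mm off in x, but from only 10 depth points, so I did not rely on it. By eye in both views, everything else was where it started, and the arm was clear of everything.

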